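# Put the table burner away in the serving chest's drawer

### The arm

A 6-joint arm with a two-finger parallel gripper is mounted at the origin on the work surface. World frame = base frame: x ahead of the robot, y to its left, z up, the work surface at z = 0. Lengths are in mm, angles in rad, forces in N, time in s.
With the tool pointing down it reaches from about 350 to 875 mm from the base axis. Payload 4.2 kg.
Tool frame: the origin (TCP) lies midway between the tips of the shut fingers; the grasp point (between the pads) lies 19 mm behind it (arm.grip_depth is the distance from the TCP to the grasp point, in mm); z points along the fingers, x is the direction in which the jaws open and shut, and the axes are right-handed (so a half turn about z gives the same grasp; the last joint's range is limited). The gripper opens to 85 mm and grips with 20 to 120 N. Pads are 22 mm wide; open, the fingers measure 114 mm over their backs; the gripper's body (76 mm by 85 mm) begins 54 mm behind the grasp point. The pads swing forward as they close: fully open they stand 13 mm farther back than shut.
Start: joints at [-1, 0.385, 0.008, 0, -1.194, -0.259], TCP at [191.748, -594.838, 231.312] pointing down, gripper open.
Joint ranges: [-3.14, 3.14], [-1.21, 2.06], [-1.07, 1.41], [-3.16, 2.05], [-2.99, -0.16], [-3.1, 3.1]. Speed limits (rad/s): [2.79, 2.79, 3.14, 3.14, 3.14, 3.14].

### API

Orientations are given as a unit quaternion [x, y, z, w].
In Python, from bench import arm, eyes, find_in, silhouettes gives the robot as it stands. The module is installed in compiled form; this text tells all that it offers.
- The arm moves only by the tool play_rows, never from a script. Its arguments are lists of equal length, an entry for each row: "offset": the shift along the world's x, y, z in mm, a list of three; "turn": the turn about the world's z in rad. In form: {"offset": [[x, y, z], ...], "turn": [turn, ...]}. A call has 1 to 12 rows; each row shifts and turns the pose as measured when the row begins; what a row does not reach is not made up. A row lasts 1/10 s, in which the tool goes at most 50 mm and 8.59 degrees, less where a joint would pass 70% of its speed; a pose out of reach is approached as far as the arm can. A call is refused whole if a number of a shift passes 50 or a number of a turn 0.15, either way. A call with a gripper value outside its range is refused whole. "grip" is the gripper's target within -1 to 1 (fully open at 1, half-way at 0, shut at -1), set as the call begins (left out, the last holds). The fingers move at their own pace and stop on an object; the grip force is fixed at half the most. Time passes only in rows, so rows that do not move let the fingers close. It gives the time, the measured TCP pose, the force and the opening at its end, in the units of the state.
- arm.read_state(): the state, without advancing time (a new reading comes with each control period).
- eyes.get_image(name): name is "scene" or "top" or "wrist"; returns (picture, depth): 480x640x3 uint8, red, green, blue; 480x640 float32, mm along the optical axis (not along the pixel's ray), 0 where there is no reading.
- eyes.camera_params(name): a dict with "camera_matrix" (3x3 intrinsics, pixels), "camera_from_world" (4x4, takes a point from world to camera coordinates). Camera axes: x right, y down, z forward; pixel columns grow to the right and rows downward; lengths in mm; the calibration is good to about 2 mm. The wrist camera is an equidistant fisheye: a pixel r from the principal point sees the ray r / f radians off the axis. A picture is of the moment at which its call begins: read the wrist's pose just before it. camera_params takes no time and is no camera call; for the wrist camera it gives the pose at the moment of the call.
- arm.job_done(): hands the job in, once; it reports no verdict.
Trained networks look in the newest picture that a camera, given by its name, has taken for a name from the list of things; names that differ only in an ending like _2 or _b are one class to them, and where a whole thing is asked for, a point or a joint stands for the part that bears it (a point fixed in the world has none). Each returns a list of dicts, best first, with "score" (0 to 1); they miss things now and then, are a little off and sometimes report something else, mostly with a low value. They report only what shows in the picture. A call takes as long as a camera call. They do not tell look-alikes from the thing itself.
- find_in(camera, query): "bbox" ([centre column, centre row, width, height] in pixels, round what is visible of it).
- silhouettes(camera, query): "mask" (480x640 bool, what is visible of it) and "bbox" ([centre column, centre row, width, height] in pixels, round what is visible of it).
The state is a dict: "clock": time; "joints": joint angles; "joint_vel": joint speeds; "joint_efforts": joint torques, N m; "position": TCP position; "ee_rot": TCP orientation; "contact_force": force on the tool from outside, world axes, zero at the start; "wrist_torque": the same for the moment, N m; "gripper_width": finger opening in mm.
Only numpy, scipy, OpenCV 4.12 (cv2) and the standard library are available. Lean on these libraries where they do the work, as an engineer would, in place of code of your own. Each camera call takes 0.05 s, during which the arm holds its last target. There are 200 camera calls.

### The job

Breakfast is over: put the little table burner on the tray away in the serving chest. Pull the drawer by its handle fully open, until you feel its stop, without dragging the chest along the table; then stack the burner upright and centred in the square pocket inside the drawer, in this order: black cup, aluminium ring on the cup, copper lid on the ring, setting each piece down on its place before you let go of it. Leave the drawer fully open and leave the other tableware standing where it is.

Things in the scene. Friction and masses are not known exactly. Their poses are not given: they have to be found in the camera images.
- chest: Small red-lacquer serving chest with brass corners, 260 deep (x) x 240 wide (y) x 130 high, about 4 kg, standing free on the table (it slides if pulled hard). Origin: centre of its underside; its front, with the one drawer, faces its own -x. The front face lies 130 in front of the origin.
- drawer (a joint): How far the chest's drawer is pulled out (m): 0 shut, growing as it slides out along the chest's -x. It slides stiffly (about 4 N). It comes to a hard stop somewhere between 110 and 180 mm out: feel for the stop.
- handle (a point): Middle of the drawer's brass bar handle: a level round bar 10 mm thick, 90 long along the chest's y, its axis 35 in front of the drawer's front face (25 mm clear gap behind it) and 98 above the table, 32 below the chest's top. Axes as the chest's.
- pocket (a point): Centre of the floor of the square pocket inside the drawer, 18 above the table: 70 x 70 inside, four wooden rails 12 wide and 10 high around it. It lies 85 behind the drawer's front face, on the drawer's middle line. The drawer is 198 wide inside, its side walls reach 91 above the table and its front panel 115. Axes as the chest's; it moves with the drawer.
- tray: Red lacquer tray fixed to the table, 340 x 140, its floor 8 above the table, with 4 mm high rims along its two long sides. Origin: centre of its underside; x along its length. The burner set stands on it.
- burner_cup: Black iron fuel cup, round, 62 diameter, 36 high, open on top (wall 6), 0.18 kg. Origin: centre of its underside, z up.
- burner_ring: Flat aluminium ring, 58 outer and 34 inner diameter, 18 high, 0.1 kg. Origin: centre of its underside, z up.
- burner_lid: Copper snuffer lid: disc 56 diameter, 6 thick, with an upright wooden knob 20 diameter and 18 high on its middle, 0.09 kg. Origin: centre of the disc's underside, z up.
- rice_pot: Bystander: aluminium rice pot with an octagonal wooden lid, on a black stand and white saucer, 156 wide, 142 high. Origin: centre of its underside.
- saucer: Bystander: white flowered saucer, 156 diameter, 15 high. Origin: centre of its underside.
- bowl: Bystander: blue bowl, 116 diameter, 55 high. Origin: centre of its underside.
- teacup: Bystander: white tea cup without a handle, 72 diameter, 70 high. Origin: centre of its underside.
- soy_bottle: Bystander: amber soy bottle with a red cap, 48 diameter, 110 high. Origin: centre of its underside.
- tea_caddy: Bystander: green tea caddy with a brass cap, 70 diameter, 82 high, standing on the middle of the chest's top. Origin: centre of its underside.
Things that resemble listed ones, but are neither listed nor needed, are in the scene too. There is more than one size of the burner_cup; the one meant has the size given above.

How it is judged:
By the outcome, as a careful person would: the job done as asked, in the order asked, and still so for the second after the job is handed in, with the robot touching nothing.
It also fails if it takes over 72 s, if anything falls off the work surface, if the arm or the gripper's body presses on something with over 40 N, if the wrist force passes 120 N, or if a joint passes its speed limit or range.

## Working session

There is one attempt and no reset: what is moved stays moved. The work goes in short steps, Python scripts to look and compute and a tool call to move; the robot and the scene stay as the last step left them, time stands still between calls to the robot, and variables do not carry over. Pictures are saved under pics/ and viewed, on a budget of 10 in all, crops included, one or two more only if the job needs it, and the job is handed in when it is done.

Besides the shell and the picture viewer there is one more tool, called after ">>>" by a JSON object that holds its "method" and its "body", one argument or row to a line. play_rows: Moves the arm, as the interface text tells. Its arguments: {"type":"object","properties":{"offset":{"type":"array","items":{"type":"array","items":{"type":"number"}}},"turn":{"type":"array","items":{"type":"number"}},"grip":{"type":"number"}},"required":["offset","turn"]}

```bash
mkdir -p pics; cat > h.py <<'E'
import numpy as np, cv2
from bench import arm, eyes, find_in, silhouettes
def cloud(name):
    im,d=eyes.get_image(name); p=eyes.camera_params(name)
    K=np.array(p["camera_matrix"]);T=np.linalg.inv(np.array(p["camera_from_world"]))
    v,u=np.mgrid[:480,:640]
    x=(u-K[0,2])/K[0,0]; y=(v-K[1,2])/K[1,1]
    if name=="wrist":
        r=np.hypot(x,y)+1e-9; s=np.tan(np.minimum(r,1.5))/r; x=x*s;y=y*s
    P=np.stack([x*d,y*d,d],-1)@T[:3,:3].T+T[:3,3]
    P[d<=0]=np.nan
    return im,d,P
def save(n,im,s=1): cv2.imwrite("pics/"+n,cv2.resize(im[...,::-1],None,fx=s,fy=s,interpolation=cv2.INTER_CUBIC))
E
python3 - <<'E'
from h import *
s=arm.read_state(); print({k:np.round(v,3).tolist() for k,v in s.items()}, arm.grip_depth)
for c in ("scene","top"):
    im,d,P=cloud(c); save(c+"1.png",im); np.save(c+"P.npy",P)
    print(c,np.round(eyes.camera_params(c)["camera_from_world"],2).tolist())
    for q in ("burner_cup","burner_ring","burner_lid","chest","handle","tray","tea_caddy"):
        for r in silhouettes(c,q):
            if r["score"]<.25: continue
            m=r["mask"]; X=P[m]; X=X[~np.isnan(X[:,0])]
            if len(X)<5: continue
            print(q,round(r["score"],2),np.round(r["bbox"]).tolist(),"med",np.median(X,0).round().tolist(),"p2",np.percentile(X,2,0).round().tolist(),"p98",np.percentile(X,98,0).round().tolist())
E
```

```text
{'clock': 0.0, 'joints': [-1.0, 0.386, 0.007, -0.0, -1.194, -0.259], 'joint_vel': [-0.0, -0.001, 0.0, -0.0, -0.001, -0.001], 'joint_efforts': [-0.001, -39.229, 18.84, 4.186, -0.005, -0.0], 'position': [191.556, -594.299, 230.213], 'ee_rot': [0.589, 0.808, 0.001, -0.001], 'contact_force': [-0.5, -0.347, -0.249], 'wrist_torque': [0.039, -0.03, -0.004], 'gripper_width': 85.608} 18.700000000000003
scene [[0.27, 0.96, -0.01, -103.56], [0.75, -0.22, -0.62, -339.31], [-0.6, 0.17, -0.78, 1610.58], [0.0, 0.0, 0.0, 1.0]]
burner_cup 0.74 [261.0, 262.0, 20.0, 20.0] med [473.0, -196.0, 15.0] p2 [455.0, -218.0, 1.0] p98 [501.0, -174.0, 30.0]
burner_cup 0.71 [161.0, 303.0, 35.0, 34.0] med [548.0, -490.0, 26.0] p2 [515.0, -524.0, 3.0] p98 [591.0, -451.0, 50.0]
burner_cup 0.69 [223.0, 276.0, 22.0, 28.0] med [507.0, -316.0, 28.0] p2 [484.0, -342.0, 12.0] p98 [542.0, -288.0, 46.0]
burner_ring 0.62 [211.0, 250.0, 23.0, 12.0] med [408.0, -334.0, 24.0] p2 [379.0, -360.0, 10.0] p98 [434.0, -308.0, 29.0]
burner_ring 0.53 [370.0, 252.0, 35.0, 15.0] med [591.0, 77.0, 102.0] p2 [585.0, 37.0, 95.0] p98 [610.0, 
[... 1406 characters left out ...]
07.0, 32.0]
chest 0.64 [266.0, 159.0, 114.0, 138.0] med [720.0, 77.0, 128.0] p2 [605.0, -27.0, 22.0] p98 [884.0, 203.0, 132.0]
handle 0.64 [266.0, 216.0, 97.0, 29.0] med [621.0, 87.0, 99.0] p2 [583.0, -15.0, -2.0] p98 [631.0, 184.0, 116.0]
tray 0.57 [440.0, 278.0, 63.0, 144.0] med [487.0, -323.0, 7.0] p2 [342.0, -394.0, 3.0] p98 [670.0, -257.0, 13.0]
tray 0.52 [447.0, 319.0, 26.0, 26.0] med [403.0, -336.0, 25.0] p2 [377.0, -361.0, 8.0] p98 [430.0, -306.0, 29.0]
tea_caddy 0.71 [237.0, 150.0, 40.0, 44.0] med [722.0, 140.0, 209.0] p2 [700.0, 112.0, 133.0] p98 [764.0, 175.0, 213.0]
tea_caddy 0.3 [114.0, 298.0, 78.0, 84.0] med [413.0, 390.0, 113.0] p2 [342.0, 337.0, 4.0] p98 [485.0, 466.0, 142.0]
```

```bash
python3 - <<'E'
from h import *
im=cv2.imread("pics/top1.png")
a=cv2.resize(im[90:390,130:570],(800,545),interpolation=cv2.INTER_CUBIC); cv2.imwrite("pics/t2.png",a)
P=np.load("topP.npy")
# chest top
z=P[...,2]; 
m=(abs(z-130)<6)&(P[...,0]>600)&(abs(P[...,1]-88)<160)
X=P[m][:,:2].astype(np.float32); r=cv2.minAreaRect(X); print("top rect",r, len(X))
S=np.load("sceneP.npy")
for n,Q in (("top",P),("scene",S)):
    m=(abs(Q[...,2]-100)<8)&(abs(Q[...,1]-86)<70)&(Q[...,0]>560)&(Q[...,0]<612)
    X=Q[m]; 
    print(n,len(X),X.mean(0),X.min(0),X.max(0),np.polyfit(X[:,1],X[:,0],1))
# circle fits on tray objects: by height
for n,Q in (("top",P),("scene",S)):
  for nm,c,zz in (("cup",(508,-316),44),("ring",(403,-334),26),("lid",(603,-332),14),("knob",(603,-332),32)):
    m=(abs(Q[...,2]-zz)<4)&(np.hypot(Q[...,0]-c[0],Q[...,1]-c[1])<45)
    X=Q[m][:,:2].astype(np.float32)
    if len(X)>4: print(n,nm,len(X),cv2.minEnclosingCircle(X))
m=(P[...,2]>10)&(abs(P[...,1]+325)<90)&(abs(P[...,0]-505)<175)
t=(abs(P[...,2]-8)<3)&(abs(P[...,1]+325)<90)&(abs(P[...,0]-505)<190)
print("tray",cv2.minAreaRect(P[t][:,:2].astype(np.float32)))
E
```

```text
top rect ((760.6624145507812, 89.6125259399414), (262.1170654296875, 240.96539306640625), 1.7736189365386963) 10286
top 297 [590.16159009  84.92129509 100.44963782] [580.29889525  34.44795446  92.94199949] [611.92637156 133.83815672 105.1469241 ] [-2.06602670e-02  5.91916087e+02]
scene 161 [592.27002258  84.87146648 101.35324751] [582.29821467  36.23988686  93.81350084] [611.29814462 135.59854024 106.49353345] [-2.41697211e-02  5.94321342e+02]
top cup 192 ((510.13421630859375, -316.4211730957031), 31.1066951751709)
top ring 319 ((403.6455078125, -334.51861572265625), 29.02623748779297)
top lid 351 ((603.7415161132812, -331.776123046875), 44.323265075683594)
top knob 53 ((603.4133911132812, -332.2236328125), 9.71380615234375)
scene cup 126 ((511.4319152832031, -316.6326599121094), 32.35969543457031)
scene ring 163 ((405.8828125, -333.7700500488281), 30.259037017822266)
scene lid 294 ((603.4734497070312, -332.25836181640625), 44.260318756103516)
scene knob 39 ((606.4357299804688, -331.8421630859375), 11.231971740722656)
tray ((509.8521728515625, -322.01861572265625), (167.6862030029297, 351.0450439453125), 87.57317352294922)
```

View pics/t2.png

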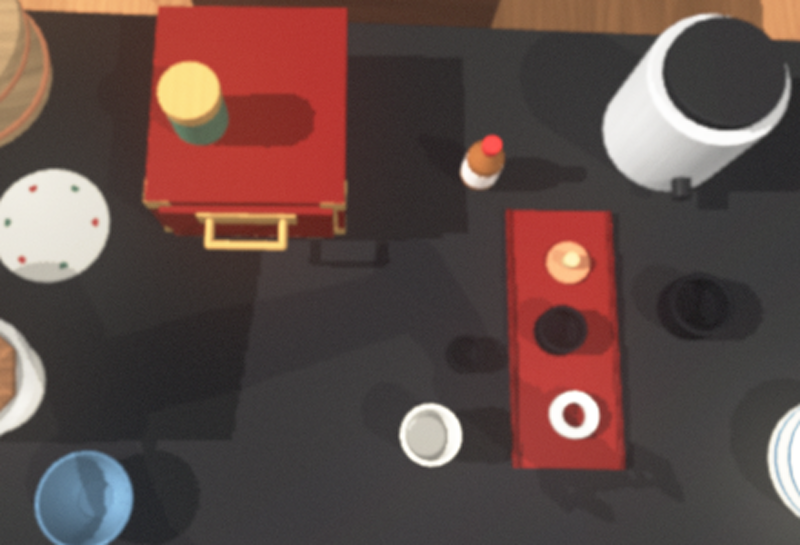

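View pics/scene1.png

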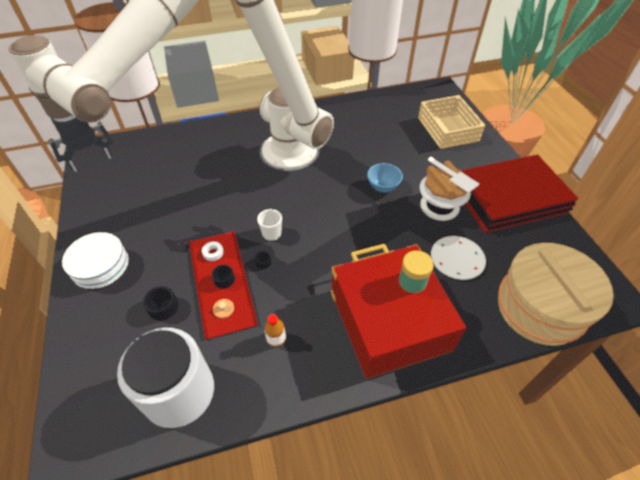

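Three black cups: (475,353) in the crop is about 44 mm across and (698,305) about 78 mm. The one on the tray at (560,330) measures 62 mm across with its top at z≈44, so it is the cup meant. The chest handle is at about (591, 85, 98), with the chest turned about 0.025 rad. Moving to the handle now.

>>> {"method": "play_rows", "body": {
  "offset": [
    [25, 43, 0],
    [25, 43, 0],
    [25, 43, 0],
    [25, 43, 0],
    [25, 43, 0],
    [25, 43, 0],
    [25, 43, 0],
    [25, 43, 0],
    [25, 43, 0],
    [25, 43, 0],
    [25, 43, 0],
    [25, 43, 0]
  ],
  "turn": [0.1, 0.1, 0.1, 0.1, 0.1, 0.1, 0.1, 0.1, 0.1, 0.1, 0.1, 0.1],
  "grip": -0.45
}}

```text
clock: 2.0
position: [489.7, -75.6, 232.9]
ee_rot: [0.01, 1.0, -0.0, 0.005]
contact_force: [0.7, -0.7, -1.0]
gripper_width: 23.6
```

>>> {"method": "play_rows", "body": {
  "offset": [
    [25, 40, 0],
    [25, 40, 0],
    [25, 40, 0],
    [25, 40, 0],
    [0, 0, 0],
    [0, 0, 0]
  ],
  "turn": [0.015, 0.015, 0.015, 0, 0, 0]
}}

```text
clock: 2.6
position: [595.2, 98.1, 233.0]
ee_rot: [-0.019, 1.0, 0.0, 0.006]
contact_force: [0.1, -0.2, 0.8]
gripper_width: 23.7
```

```bash
python3 - <<'E'
from h import *
s=arm.read_state(); print(s["clock"],s["position"],s["ee_rot"])
im,d,P=cloud("wrist"); save("w1.png",im)
m=(abs(P[...,2]-99)<7)&(abs(P[...,1]-86)<60)&(abs(P[...,0]-592)<30)
X=P[m]; print(len(X),X.mean(0),np.percentile(X,[1,99],0), np.polyfit(X[:,1],X[:,0],1))
m=(abs(P[...,2]-102)<3)&(abs(P[...,1]-86)<35)&(abs(P[...,0]-592)<15)
X=P[m];print(len(X),np.median(X,0),np.percentile(X,[2,98],0))
E
```

```text
2.6 [595.22230516  98.1451551  233.04397187] [-1.90862299e-02  9.99797997e-01  6.14093402e-05  6.29903429e-03]
2633 [597.19503725  82.455946   101.78640222] [[584.34023061  35.23700786  95.50185868]
 [621.54807851 133.26647763 104.36657887]] [-4.38826998e-03  5.97556876e+02]
1175 [589.91816265  84.86270734 102.10653081] [[584.66023876  52.33086193  99.44088872]
 [595.04738471 119.62221095 104.01772763]]
```

View pics/w1.png

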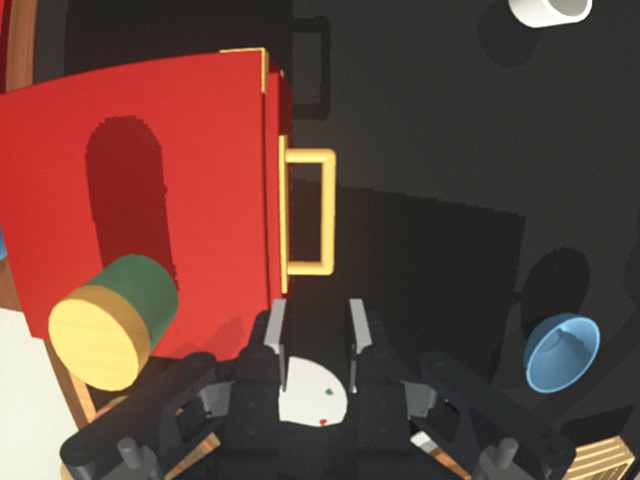

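The handle bar is at column 328, rows 150–272 in the wrist picture, and its measured axis is at (590, 85). The finger tips straddle that line, so I'll descend.

>>> {"method": "play_rows", "body": {
  "offset": [
    [-2, -6, -30],
    [-2, -6, -35],
    [-1, -1, -35],
    [0, 0, 0],
    [0, 0, 0]
  ],
  "turn": [-0.013, 0, 0, 0, 0]
}}

```text
clock: 3.15
position: [589.3, 79.7, 135.0]
ee_rot: [-0.01, 1.0, 0.001, 0.01]
contact_force: [0.2, 0.7, 0.3]
gripper_width: 23.5
```

>>> {"method": "play_rows", "body": {
  "offset": [
    [1, 3, -20],
    [0, 2, -20],
    [0, 0, -12],
    [0, 0, -3],
    [0, 0, 0]
  ],
  "turn": [0, 0, 0, 0, 0]
}}

```text
clock: 3.65
position: [596.3, 84.7, 89.5]
ee_rot: [-0.009, 1.0, 0.003, 0.019]
contact_force: [0.1, -0.2, 0.6]
gripper_width: 23.8
```

>>> {"method": "play_rows", "body": {
  "offset": [
    [-5, 0, 0],
    [-2, 0, -5],
    [-1, 0, -5],
    [0, 0, 0]
  ],
  "turn": [0, 0, 0, 0]
}}

```text
clock: 4.05
position: [589.2, 85.1, 82.2]
ee_rot: [-0.01, 1.0, 0.004, 0.022]
contact_force: [-0.2, -0.2, -0.3]
gripper_width: 23.3
```

>>> {"method": "play_rows", "body": {
  "offset": [
    [0, 0, -2],
    [0, 0, 0],
    [0, 0, 0],
    [0, 0, 0],
    [0, 0, 0]
  ],
  "turn": [0, 0, 0, 0, 0],
  "grip": -1
}}

```text
clock: 4.55
position: [590.0, 85.3, 80.7]
ee_rot: [-0.01, 1.0, 0.004, 0.022]
contact_force: [0.1, 0.5, 0.5]
gripper_width: 8.0
```

>>> {"method": "play_rows", "body": {
  "offset": [
    [-4, 0, 0],
    [-6, 0, 0],
    [-8, 0, 0],
    [-8, 0, 0],
    [-8, 0, 0],
    [-8, 0, 0]
  ],
  "turn": [0, 0, 0, 0, 0, 0]
}}

```text
clock: 5.15
position: [553.7, 84.2, 80.8]
ee_rot: [-0.011, 0.999, 0.004, 0.03]
contact_force: [4.1, -2.0, -1.8]
gripper_width: 8.0
```

>>> {"method": "play_rows", "body": {
  "offset": [
    [-8, -0.2, 0],
    [-8, -0.2, 0],
    [-8, -0.2, 0],
    [-8, -0.2, 0],
    [-8, -0.2, 0],
    [-8, -0.2, 0],
    [-6, -0.2, 0],
    [-4, 0, 0]
  ],
  "turn": [0, 0, 0, 0, 0, 0, 0, 0]
}}

```text
clock: 5.95
position: [494.7, 82.4, 80.8]
ee_rot: [-0.011, 0.999, 0.005, 0.033]
contact_force: [4.1, -2.4, -3.2]
gripper_width: 7.9
```

Out 95 mm. Slower now.

>>> {"method": "play_rows", "body": {
  "offset": [
    [-3, 0, 0],
    [-3, -0.2, 0],
    [-3, 0, 0],
    [-3, -0.2, 0],
    [-3, 0, 0]
  ],
  "turn": [0, 0, 0, 0, 0]
}}

```text
clock: 6.45
position: [478.7, 81.9, 80.8]
ee_rot: [-0.011, 0.999, 0.005, 0.033]
contact_force: [3.5, -3.1, -2.7]
gripper_width: 7.8
```

>>> {"method": "play_rows", "body": {
  "offset": [
    [-3, 0, 0],
    [-3, -0.2, 0],
    [-3, 0, 0],
    [-3, 0, 0]
  ],
  "turn": [0, 0, 0, 0]
}}

```text
clock: 6.85
position: [465.8, 81.5, 80.7]
ee_rot: [-0.011, 0.999, 0.005, 0.033]
contact_force: [4.1, -2.1, -2.6]
gripper_width: 7.5
```

>>> {"method": "play_rows", "body": {
  "offset": [
    [-2, 0, 0],
    [-2, -0.1, 0],
    [-2, 0, 0],
    [-2, -0.1, 0]
  ],
  "turn": [0, 0, 0, 0]
}}

```text
clock: 7.25
position: [456.8, 81.2, 80.8]
ee_rot: [-0.011, 0.999, 0.004, 0.033]
contact_force: [3.7, -1.4, -3.4]
gripper_width: 7.9
```

>>> {"method": "play_rows", "body": {
  "offset": [
    [-2, 0, 0],
    [-2, -0.1, 0],
    [-2, 0, 0],
    [-2, -0.1, 0]
  ],
  "turn": [0, 0, 0, 0]
}}

```text
clock: 7.65
position: [448.1, 80.9, 80.7]
ee_rot: [-0.011, 0.999, 0.004, 0.033]
contact_force: [3.7, -1.8, -3.9]
gripper_width: 7.6
```

>>> {"method": "play_rows", "body": {
  "offset": [
    [-2, 0, 0],
    [-2, -0.1, 0],
    [-2, 0, 0],
    [-2, -0.1, 0]
  ],
  "turn": [0, 0, 0, 0]
}}

```text
clock: 8.05
position: [439.3, 80.7, 80.8]
ee_rot: [-0.011, 0.999, 0.004, 0.033]
contact_force: [4.0, -1.9, -3.7]
gripper_width: 7.5
```

>>> {"method": "play_rows", "body": {
  "offset": [
    [-2, 0, 0],
    [-2, -0.1, 0],
    [-2, 0, 0]
  ],
  "turn": [0, 0, 0]
}}

```text
clock: 8.35
position: [435.5, 81.9, 80.8]
ee_rot: [-0.011, 0.999, 0.006, 0.036]
contact_force: [12.1, -2.4, -14.9]
gripper_width: 8.0
```

>>> {"method": "play_rows", "body": {
  "offset": [
    [-2, 0, 0],
    [-2, -0.1, 0],
    [-2, 0, 0]
  ],
  "turn": [0, 0, 0]
}}

```text
clock: 8.65
position: [434.9, 84.5, 80.8]
ee_rot: [-0.012, 0.999, 0.009, 0.042]
contact_force: [12.0, -3.4, -11.0]
gripper_width: 7.8
```

The force rose to 12 N and the travel stalled at about 155 mm, so that is the stop. Releasing slightly and lifting off, then checking the chest.

>>> {"method": "play_rows", "body": {
  "offset": [
    [0, 0, 0],
    [0, 0, 0],
    [0, 0, 0],
    [0, 0, 0]
  ],
  "turn": [0, 0, 0, 0],
  "grip": -0.4
}}

```text
clock: 9.05
position: [432.3, 84.1, 80.4]
ee_rot: [-0.011, 0.999, 0.008, 0.04]
contact_force: [0.2, 0.5, -0.4]
gripper_width: 25.4
```

>>> {"method": "play_rows", "body": {
  "offset": [
    [0, 0, 10],
    [0, 0, 20],
    [0, 0, 30],
    [0, 0, 40],
    [0, -40, 30],
    [0, -48, 0],
    [0, -48, 0],
    [0, -48, 0],
    [0, -48, 0]
  ],
  "turn": [0, 0, 0, 0, 0, -0.14, -0.14, -0.14, -0.14]
}}

```text
clock: 9.95
position: [428.5, -151.2, 217.6]
ee_rot: [0.269, 0.962, -0.002, 0.041]
contact_force: [-0.1, 0.2, -0.9]
gripper_width: 26.0
```

```bash
python3 - <<'E'
from h import *
s=arm.read_state(); print(s["clock"],s["position"],s["ee_rot"])
for n in ("top","scene"):
    im,d,Q=cloud(n); save(n+"3.png",im); np.save(n+"P3.npy",Q)
    m=(abs(Q[...,2]-130)<6)&(Q[...,0]>600)&(abs(Q[...,1]-88)<160)
    print(n,"chest",cv2.minAreaRect(Q[m][:,:2].astype(np.float32)))
    m=(abs(Q[...,2]-102)<4)&(abs(Q[...,1]-82)<35)&(Q[...,0]>410)&(Q[...,0]<450)
    X=Q[m]; print("bar",len(X),X.mean(0),X.min(0),X.max(0))
    m=(abs(Q[...,2]-115)<4)&(abs(Q[...,1]-82)<110)&(Q[...,0]>450)&(Q[...,0]<520)
    X=Q[m]; print("panel",len(X),cv2.minAreaRect(X[:,:2].astype(np.float32)))
    m=(abs(Q[...,2]-18)<4)&(abs(Q[...,1]-82)<80)&(Q[...,0]>480)&(Q[...,0]<640)
    print("floor",m.sum())
    m=(abs(Q[...,2]-28)<3.5)&(abs(Q[...,1]-82)<60)&(Q[...,0]>490)&(Q[...,0]<640)
    X=Q[m];print("rail",len(X),cv2.minAreaRect(X[:,:2].astype(np.float32)) if len(X)>3 else 0)
E
```

```text
9.95 [ 428.4695133  -151.18601744  217.63506451] [ 0.26946847  0.96214052 -0.00242699  0.04082249]
top chest ((759.3040161132812, 89.68386840820312), (262.3310241699219, 241.15374755859375), 1.1555135250091553)<stdin>:8: RuntimeWarning: Mean of empty slice.
  ret = um.true_divide(
Traceback (most recent call last):
ValueError: zero-size array to reduction operation minimum which has no identity
```

>>> {"method": "play_rows", "body": {
  "offset": [
    [20, -45, 0],
    [20, -45, 0],
    [20, -45, 0],
    [20, -45, 0],
    [0, 0, 0],
    [0, 0, 0]
  ],
  "turn": [-0.14, -0.14, -0.14, -0.14, -0.14, -0.14],
  "grip": 1
}}

```text
clock: 10.6
position: [504.3, -340.9, 215.5]
ee_rot: [0.655, 0.754, -0.02, 0.033]
contact_force: [0.3, 0.4, -0.7]
gripper_width: 85.4
```

>>> {"method": "play_rows", "body": {
  "offset": [
    [0, 0, 40],
    [0, 0, 40]
  ],
  "turn": [0, 0]
}}

```text
clock: 10.8
position: [500.4, -339.5, 288.5]
ee_rot: [0.657, 0.753, -0.022, 0.024]
contact_force: [1.3, -0.3, 0.8]
gripper_width: 85.3
```

>>> {"method": "play_rows", "body": {
  "offset": [
    [0, 0, -40],
    [0, 0, -40]
  ],
  "turn": [0, 0]
}}

```text
clock: 11.0
position: [506.3, -342.0, 220.2]
ee_rot: [0.657, 0.753, -0.019, 0.036]
contact_force: [-0.1, 0.3, -2.4]
gripper_width: 85.6
```

```bash
python3 - <<'E'
from h import *
s=arm.read_state(); print(s["clock"],s["position"],s["ee_rot"],s["joints"])
for n in ("top","scene"):
    im,d,Q=cloud(n); save(n+"3.png",im); np.save(n+"P3.npy",Q)
    def rep(t,m):
        X=Q[m]
        if len(X)>5: print(n,t,len(X),np.median(X,0).round(1),[np.round(a,3) for a in cv2.minAreaRect(X[:,:2].astype(np.float32))])
    z=Q[...,2];x=Q[...,0];y=abs(Q[...,1]-82)
    rep("chest",(abs(z-130)<6)&(x>600)&(y<160))
    rep("bar",(abs(z-102)<4)&(y<35)&(x>410)&(x<450))
    rep("panel",(abs(z-115)<4)&(y<110)&(x>450)&(x<520))
    rep("rail",(abs(z-28)<3)&(y<60)&(x>485)&(x<640))
    rep("floor",(abs(z-18)<3)&(y<30)&(x>490)&(x<640))
E
```

```text
11.0 [ 506.31498552 -342.04306769  220.22158473] [ 0.65663036  0.75310081 -0.01862126  0.0364554 ] [-0.29798396  0.33570408 -0.12490079  0.07301995 -1.05980035 -1.17027868]
top chest 10307 [750.8  75.8 128.6] [array([759.192,  89.879]), array([261.563, 241.1  ]), np.float64(1.265)]
top bar 139 [430.4  83.8 101.1] [array([430.72,  81.6 ]), array([ 9.294, 68.638]), np.float64(0.408)]
top panel 697 [471.7  82.8 113.8] [array([471.268,  83.963]), array([ 17.171, 210.661]), np.float64(1.072)]
top rail 597 [554.8  84.5  27.3] [array([565.778,  80.604]), array([123.881, 117.636]), np.float64(1.6)]
top floor 930 [561.   81.7  17.3] [array([561.279,  81.967]), array([133.202,  59.942]), np.float64(0.045)]
scene chest 8103 [789.1  73.9 129.8] [array([760.068,  90.962]), array([263.068, 241.24 ]), np.float64(1.299)]
scene bar 64 [433.7  82.9 101.7] [array([433.029,  81.374]), array([11.072, 67.304]), np.float64(0.757)]
scene panel 329 [473.9  81.4 114.5] [array([472.379,  84.947]), array([ 22.293, 210.675]), np.float64(0.963)]
scene rail 195 [517.5  86.   27.7] [array([530.352,  83.846]), array([64.015, 98.503]), np.float64(1.692)]
scene floor 209 [532.4  84.4  17.7] [array([523.361,  82.553]), array([57.582, 66.572]), np.float64(88.846)]
```

>>> {"method": "play_rows", "body": {
  "offset": [
    [0, 0, 0],
    [0, 0, 0],
    [0, 0, 0],
    [0, 0, 0],
    [0, 0, 0]
  ],
  "turn": [0.14, 0.14, 0.14, 0.14, 0]
}}

```text
clock: 11.6
position: [504.1, -341.0, 221.1]
ee_rot: [0.412, 0.91, -0.013, 0.036]
contact_force: [0.5, 0.5, -0.3]
gripper_width: 85.7
```

>>> {"method": "play_rows", "body": {
  "offset": [
    [0, 0, 48],
    [0, 0, 48],
    [0, 0, 48],
    [0, 0, 0]
  ],
  "turn": [0, 0, 0, 0]
}}

```text
clock: 12.0
position: [501.6, -340.4, 373.2]
ee_rot: [0.418, 0.908, -0.014, 0.035]
contact_force: [-0.5, 0.6, -0.1]
gripper_width: 85.3
```

>>> {"method": "play_rows", "body": {
  "offset": [
    [0, 0, -15],
    [0, 0, -15],
    [0, 0, -15],
    [0, 0, -15],
    [0, 0, -15],
    [0, 0, -15]
  ],
  "turn": [0, 0, 0, 0, 0, 0]
}}

```text
clock: 12.6
position: [503.5, -341.0, 292.8]
ee_rot: [0.426, 0.904, -0.015, 0.044]
contact_force: [-0.1, 0.4, 0.1]
gripper_width: 85.4
```

>>> {"method": "play_rows", "body": {
  "offset": [
    [0, 0, 0],
    [0, 0, 0]
  ],
  "turn": [0, 0]
}}

```text
clock: 12.8
position: [502.8, -340.6, 292.4]
ee_rot: [0.428, 0.903, -0.015, 0.043]
contact_force: [1.4, 0.4, 1.8]
gripper_width: 85.3
```

>>> {"method": "play_rows", "body": {
  "offset": [
    [0, 0, 8],
    [0, 0, 8],
    [0, 0, 8],
    [0, 0, 8],
    [0, 0, 8],
    [0, 0, 8]
  ],
  "turn": [0, 0, 0, 0, 0, 0]
}}

```text
clock: 13.4
position: [503.8, -341.2, 348.9]
ee_rot: [0.429, 0.902, -0.015, 0.046]
contact_force: [-0.5, -0.4, 0.3]
gripper_width: 85.5
```

>>> {"method": "play_rows", "body": {
  "offset": [
    [0, 0, -45],
    [0, 0, -45],
    [0, 0, -45]
  ],
  "turn": [0, 0, 0]
}}

```text
clock: 13.7
position: [509.0, -344.0, 223.9]
ee_rot: [0.428, 0.902, -0.015, 0.06]
contact_force: [0.8, -0.4, -0.7]
gripper_width: 85.6
```

>>> {"method": "play_rows", "body": {
  "offset": [
    [0, 0, 0],
    [0, 0, 0]
  ],
  "turn": [0, 0]
}}

```text
clock: 13.9
position: [506.2, -342.9, 219.2]
ee_rot: [0.428, 0.902, -0.016, 0.053]
contact_force: [0.4, -0.1, 1.1]
gripper_width: 85.5
```

Tool tilt has drifted to about 0.11 rad, mostly in the arm's own plane and worst when descending. I'll turn the tool half round so that further drift cancels it.

>>> {"method": "play_rows", "body": {
  "offset": [
    [0, 0, 0],
    [0, 0, 0],
    [0, 0, 0],
    [0, 0, 0],
    [0, 0, 0],
    [0, 0, 0],
    [0, 0, 0],
    [0, 0, 0],
    [0, 0, 0],
    [0, 0, 0],
    [0, 0, 0]
  ],
  "turn": [0.15, 0.15, 0.15, 0.15, 0.15, 0.15, 0.15, 0.15, 0.15, 0.15, 0.15]
}}

```text
clock: 15.0
position: [521.4, -351.1, 260.8]
ee_rot: [-0.375, 0.924, 0.023, 0.074]
contact_force: [0.1, 0.2, -0.2]
gripper_width: 85.6
```

>>> {"method": "play_rows", "body": {
  "offset": [
    [0, 0, 45],
    [0, 0, 45],
    [0, 0, 0],
    [0, 0, 0],
    [0, 0, 0],
    [0, 0, 0],
    [0, 0, 0],
    [0, 0, 0],
    [0, 0, 0],
    [0, 0, 0]
  ],
  "turn": [0.15, 0.15, 0.15, 0.15, 0.15, 0.15, 0.15, 0.15, 0.15, 0.15]
}}

```text
clock: 16.0
position: [523.8, -356.9, 395.3]
ee_rot: [0.905, -0.42, -0.042, -0.05]
contact_force: [1.3, -0.1, -0.8]
gripper_width: 85.3
```

>>> {"method": "play_rows", "body": {
  "offset": [
    [0, 0, -15],
    [0, 0, -15],
    [0, 0, -15],
    [0, 0, -15],
    [0, 0, -15],
    [0, 0, -15],
    [0, 0, 45],
    [0, 0, 45],
    [0, 0, 0]
  ],
  "turn": [0, 0, 0, 0, 0, 0, 0, 0, 0]
}}

```text
clock: 16.9
position: [522.4, -358.6, 421.4]
ee_rot: [0.907, -0.417, -0.026, -0.047]
contact_force: [0.4, 0.4, 1.5]
gripper_width: 85.6
```

```bash
cat > st.py <<'E'
from h import *
from scipy.spatial.transform import Rotation as R
s=arm.read_state(); M=R.from_quat(s["ee_rot"]).as_matrix()
print(round(s["clock"],2),np.round(s["position"],1),"jaw",np.round(np.arctan2(M[1,0],M[0,0]),3),"tiltvec",M[:2,2].round(3),"J",np.round(s["joints"],3),"w",round(s["gripper_width"],1))
E
python3 st.py
```

```text
16.9 [ 522.4 -358.6  421.4] jaw -0.859 tiltvec [-0.009  0.107] J [-0.394  0.389  0.506 -0.097 -1.737  2.66 ] w 85.6
```

>>> {"method": "play_rows", "body": {
  "offset": [
    [0, 0, -20],
    [0, 0, -20],
    [0, 0, -20],
    [0, 0, -15],
    [0, 0, -15],
    [0, 0, -15],
    [0, 0, -15],
    [0, 0, -15],
    [0, 0, -15],
    [0, 0, 0]
  ],
  "turn": [0.11, 0.11, 0.1, 0, 0, 0, 0, 0, 0, 0]
}}

```text
clock: 17.9
position: [526.9, -362.7, 301.3]
ee_rot: [0.965, -0.259, -0.007, -0.037]
contact_force: [-0.3, -0.7, 0.6]
gripper_width: 85.4
```

```bash
python3 st.py
```

```text
17.9 [ 526.9 -362.7  301.3] jaw -0.522 tiltvec [0.006 0.075] J [-0.385  0.396  0.223 -0.072 -1.421  3.015] w 85.4
```

>>> {"method": "play_rows", "body": {
  "offset": [
    [0, 0, 45],
    [0, 0, 45],
    [0, 0, 0]
  ],
  "turn": [0, 0, 0]
}}

```text
clock: 18.2
position: [525.7, -363.2, 400.2]
ee_rot: [0.965, -0.258, -0.005, -0.035]
contact_force: [0.2, -0.2, -0.4]
gripper_width: 85.2
```

```bash
python3 st.py
```

```text
18.2 [ 525.7 -363.2  400.2] jaw -0.522 tiltvec [0.009 0.07 ] J [-0.385  0.375  0.427 -0.069 -1.64   2.999] w 85.2
```

>>> {"method": "play_rows", "body": {
  "offset": [
    [-4, 10, -40],
    [-4, 12, -40],
    [-4, 12, -40],
    [-3, 12, -40],
    [0, 0, -40],
    [0, 0, 0],
    [0, 0, 0],
    [0, 0, 0]
  ],
  "turn": [-0.145, -0.145, -0.145, -0.145, -0.145, -0.145, -0.145, 0]
}}

```text
clock: 19.0
position: [515.4, -319.3, 216.5]
ee_rot: [0.707, -0.706, 0.032, -0.025]
contact_force: [1.1, 0.3, -0.1]
gripper_width: 85.5
```

```bash
python3 st.py; cat > ws.py <<'E'
# wrist look: circle at height z near (x,y): args name x y z rad
import sys
from h import *
im,d,P=cloud("wrist"); save(sys.argv[1],im)
a=list(map(float,sys.argv[2:]))
for i in range(0,len(a),4):
    x,y,z,r=a[i:i+4]
    m=(abs(P[...,2]-z)<4)&(np.hypot(P[...,0]-x,P[...,1]-y)<r)
    X=P[m].astype(np.float32)
    print(len(X), cv2.minEnclosingCircle(X[:,:2]) if len(X)>4 else 0, np.median(X,0) if len(X) else 0)
E
python3 ws.py w2.png 510 -316 44 45
```

```text
19.0 [ 515.4 -319.3  216.5] jaw -1.57 tiltvec [ 0.08 -0.01] J [-0.295  0.328 -0.112 -0.016 -1.051  1.874] w 85.5Traceback (most recent call last):
  File "ws.py", line 10, in <module>
    print(len(X), cv2.minEnclosingCircle(X[:,:2]) if len(X)>4 else 0, np.median(X,0) if len(X) else 0)
                  ~~~~~~~~~~~~~~~~~~~~~~^^^^^^^^^
cv2.error: OpenCV(4.12.0) /io/opencv/modules/imgproc/src/shapedescr.cpp:201: error: (-215:Assertion failed) count >= 0 && (depth == CV_32F || depth == CV_32S) in function 'minEnclosingCircle'
```

```bash
sed -i 's/X\[:,:2\]) if/np.ascontiguousarray(X[:,:2])) if/' ws.py; python3 ws.py w2.png 510 -316 44 45
```

```text
1304 ((513.2301025390625, -316.0076904296875), 31.24054718017578) [ 514.3721   -316.45816    43.815887]
```

>>> {"method": "play_rows", "body": {
  "offset": [
    [-2, 1, -45],
    [-2, 1, -45],
    [-1, 1, -30],
    [0, 0, 0],
    [0, 0, 0]
  ],
  "turn": [0, 0, 0, 0, 0]
}}

```text
clock: 19.6
position: [517.0, -320.1, 103.6]
ee_rot: [0.712, -0.7, 0.042, -0.029]
contact_force: [0.5, -0.4, 0.9]
gripper_width: 85.7
```

>>> {"method": "play_rows", "body": {
  "offset": [
    [-4, 2, -35],
    [-3, 2, -35],
    [-2, 0, -12],
    [0, 0, 0],
    [0, 0, 0]
  ],
  "turn": [0, 0, 0, 0, 0]
}}

```text
clock: 20.1
position: [518.3, -320.7, 33.0]
ee_rot: [0.714, -0.697, 0.054, -0.033]
contact_force: [0.5, 0.4, 0.7]
gripper_width: 85.1
```

>>> {"method": "play_rows", "body": {
  "offset": [
    [-4, 3, -6],
    [-2, 2, -6],
    [-1, 0, -4],
    [0, 0, 0]
  ],
  "turn": [0, 0, 0, 0]
}}

```text
clock: 20.5
position: [514.1, -316.5, 21.2]
ee_rot: [0.714, -0.697, 0.058, -0.035]
contact_force: [0.3, 0.1, -0.1]
gripper_width: 85.5
```

```bash
python3 st.py
```

```text
20.5 [ 514.1 -316.5   21.2] jaw -1.548 tiltvec [ 0.132 -0.031] J [-0.288  0.526 -0.378 -0.016 -0.531  1.897] w 85.5
```

>>> {"method": "play_rows", "body": {
  "offset": [
    [0, 0, -6],
    [0, 0, 0],
    [0, 0, 0],
    [0, 0, 0],
    [0, 0, 0],
    [0, 0, 0]
  ],
  "turn": [0, 0, 0, 0, 0, 0],
  "grip": -1
}}

```text
clock: 21.1
position: [514.5, -316.5, 15.6]
ee_rot: [0.714, -0.696, 0.059, -0.035]
contact_force: [-0.3, 0.7, 1.7]
gripper_width: 59.6
```

>>> {"method": "play_rows", "body": {
  "offset": [
    [0, 0, 20],
    [0, 0, 45],
    [0, 0, 45],
    [0, 0, 45]
  ],
  "turn": [0, 0, 0, 0]
}}

```text
clock: 21.5
position: [505.9, -313.3, 163.1]
ee_rot: [0.714, -0.698, 0.046, -0.03]
contact_force: [1.1, -0.2, -2.1]
gripper_width: 59.8
```

```bash
python3 st.py
```

```text
21.5 [ 505.9 -313.3  163.1] jaw -1.55 tiltvec [ 0.108 -0.021] J [-0.288  0.343 -0.238 -0.013 -0.88   1.889] w 59.8
```

>>> {"method": "play_rows", "body": {
  "offset": [
    [5, 40, 5],
    [5, 47, 0],
    [5, 47, 0],
    [5, 47, 0],
    [5, 47, 0],
    [5, 47, 0],
    [5, 45, 0],
    [5, 42, 0],
    [5, 20, 0],
    [0, 0, 0],
    [0, 0, 0]
  ],
  "turn": [0, 0, 0, 0, 0, 0, 0, 0, 0, 0, 0]
}}

```text
clock: 22.6
position: [548.8, 80.9, 170.1]
ee_rot: [0.712, -0.7, 0.05, -0.03]
contact_force: [-0.4, -0.2, -2.5]
gripper_width: 59.7
```

```bash
python3 st.py; python3 - <<'E'
from h import *
im,d,P=cloud("wrist"); save("w3.png",im); np.save("wP3.npy",P)
E
```

```text
22.6 [548.8  80.9 170.1] jaw -1.555 tiltvec [ 0.113 -0.026] J [ 0.48   0.269 -0.372  0.101 -0.844  1.045] w 59.7
```

View pics/w3.png

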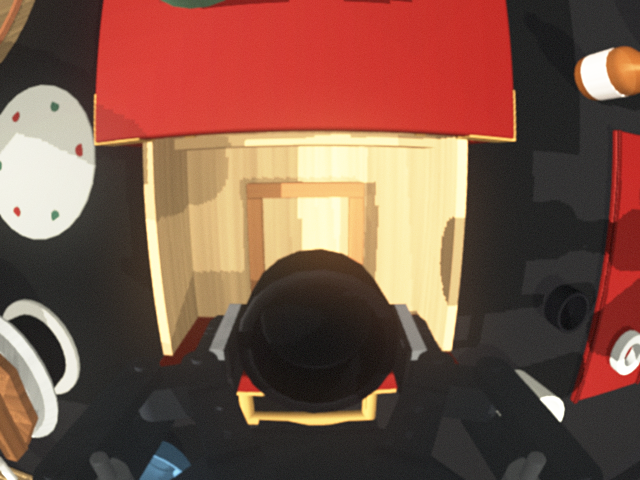

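The rails show inner edges at columns ~263 and ~348, and the rear rail's inner edge at row ~197. I'll intersect those rays with z=28.

```bash
python3 - <<'E'
from h import *
P=np.load("wP3.npy")
p=eyes.camera_params("wrist");K=np.array(p["camera_matrix"]);T=np.linalg.inv(np.array(p["camera_from_world"]))
def hit(u,v,z=28):
    x=(u-K[0,2])/K[0,0];y=(v-K[1,2])/K[1,1];r=np.hypot(x,y)
    d=T[:3,:3]@np.array([x*np.sin(r)/r,y*np.sin(r)/r,np.cos(r)]);c=T[:3,3]
    return (c+d*(z-c[2])/d[2]).round(1)
for uv in ((263,210),(263,250),(248,210),(348,210),(350,235),(365,210),(305,197),(305,183)): print(uv,hit(*uv),P[uv[1],uv[0]].round(1))
m=(P[...,2]>125)&(P[...,2]<134)&(abs(P[...,1]-80)<100)
X=P[m];print("chest front",np.nanpercentile(X[:,0],1), np.polyfit(*(lambda B:(B[:,1],B[:,0]))(np.array([[np.nanmin(X[abs(X[:,1]-y)<3][:,0]),y] for y in range(0,160,20)])),1))
im=cv2.imread("pics/w3.png")
for v in (215,235): print(v,[tuple(map(int,im[v,u])) for u in range(240,272,3)],'|',[tuple(map(int,im[v,u])) for u in range(340,376,3)])
E
```

```text
(263, 210) [578.5 119.9  28. ] [577.4 120.9  19.1]
(263, 250) [545.8 120.3  28. ] [545.4 120.5  26.6]
(248, 210) [578.4 132.   28. ] [578.6 131.9  28.9]
(348, 210) [579.1  52.1  28. ] [578.   51.1  18.8]
(350, 235) [558.8  49.9  28. ] [558.9  49.9  28.3]
(365, 210) [579.3  38.4  28. ] [578.2  36.8  18.1]
(305, 197) [589.   86.5  28. ] [588.1  86.5  17.7]
(305, 183) [600.1  86.6  28. ] [600.1  86.6  27.1]
chest front 632.969824351803 [-1.93364875e-02  6.34295214e+02]
215 [(143, 204, 235), (117, 172, 211), (97, 144, 178), (89, 141, 202), (86, 139, 199), (86, 137, 199), (87, 140, 200), (80, 129, 179), (142, 205, 236), (146, 212, 239), (145, 210, 239)] | [(203, 250, 255), (183, 242, 253), (182, 242, 253), (124, 197, 248), (129, 207, 252), (125, 200, 250), (123, 201, 250), (129, 204, 250), (122, 186, 232), (114, 168, 208), (114, 171, 212), (111, 163, 205)]
235 [(138, 198, 233), (116, 174, 210), (103, 153, 185), (89, 137, 199), (88, 140, 201), (83, 136, 194), (84, 134, 197), (77, 128, 189), (124, 186, 226), (142, 206, 237), (147, 209, 238)] | [(188, 245, 254), (178, 240, 253), (177, 240, 253), (131, 207, 251), (126, 202, 251), (124, 197, 249), (126, 201, 250), (121, 195, 248), (117, 176, 224), (101, 153, 192), (104, 155, 194), (106, 159, 202)]
```

```bash
python3 - <<'E'
from h import *
T=np.linalg.inv(np.array(eyes.camera_params("wrist")["camera_from_world"])); print(T.round(2)); print(arm.read_state()["position"])
E
```

```text
[[ 1.0000e-02 -9.8000e-01 -2.1000e-01  6.1444e+02]
 [-1.0000e+00 -1.0000e-02 -3.0000e-02  8.5580e+01]
 [ 3.0000e-02  2.1000e-01 -9.8000e-01  3.2123e+02]
 [ 0.0000e+00  0.0000e+00  0.0000e+00  1.0000e+00]]
[548.87321737  80.56329627 170.11269519]
```

>>> {"method": "play_rows", "body": {
  "offset": [
    [0, 2, -40],
    [2, 2, -30],
    [0, 0, -10],
    [0, 0, 0]
  ],
  "turn": [0, 0, 0, 0]
}}

```text
clock: 23.05
position: [550.9, 80.3, 89.3]
ee_rot: [0.71, -0.702, 0.05, -0.031]
contact_force: [0.1, 0.7, -1.7]
gripper_width: 60.1
```

>>> {"method": "play_rows", "body": {
  "offset": [
    [2, 4, -25],
    [2, 2, -15],
    [0, 0, -3],
    [0, 0, 0]
  ],
  "turn": [0, 0, 0, 0]
}}

```text
clock: 23.45
position: [558.6, 84.9, 50.6]
ee_rot: [0.708, -0.703, 0.052, -0.035]
contact_force: [0.4, -0.3, -2.0]
gripper_width: 60.0
```

```bash
python3 st.py
```

```text
23.45 [558.6  84.9  50.6] jaw -1.565 tiltvec [ 0.124 -0.024] J [ 0.477  0.435 -0.508  0.154 -0.534  0.972] w 60.0
```

>>> {"method": "play_rows", "body": {
  "offset": [
    [-3, 0, -4],
    [-1.5, 0, -8],
    [0, 0, -6],
    [0, 0, 0]
  ],
  "turn": [0.015, 0, 0, 0]
}}

```text
clock: 23.85
position: [555.5, 85.1, 35.1]
ee_rot: [0.714, -0.697, 0.053, -0.039]
contact_force: [-1.0, -0.5, -2.8]
gripper_width: 59.4
```

>>> {"method": "play_rows", "body": {
  "offset": [
    [-0.5, 0, -4],
    [-0.5, 0, -3],
    [0, 0, -2],
    [0, 0, 0]
  ],
  "turn": [0, 0, 0, 0]
}}

```text
clock: 24.25
position: [554.8, 85.4, 25.7]
ee_rot: [0.714, -0.697, 0.054, -0.039]
contact_force: [-0.4, -0.6, -1.1]
gripper_width: 59.8
```

>>> {"method": "play_rows", "body": {
  "offset": [
    [0, 0, -1.5],
    [0, 0, -1],
    [0, 0, 0]
  ],
  "turn": [0, 0, 0]
}}

```text
clock: 24.55
position: [555.8, 85.6, 26.0]
ee_rot: [0.714, -0.697, 0.055, -0.04]
contact_force: [-0.3, 0.5, -1.4]
gripper_width: 59.9
```

>>> {"method": "play_rows", "body": {
  "offset": [
    [0, 0, -3],
    [0, 0, -2],
    [0, 0, 0]
  ],
  "turn": [0, 0, 0]
}}

```text
clock: 24.85
position: [558.9, 85.9, 26.0]
ee_rot: [0.715, -0.696, 0.057, -0.042]
contact_force: [0.2, -0.0, -2.9]
gripper_width: 59.9
```

>>> {"method": "play_rows", "body": {
  "offset": [
    [-3, 0, 0],
    [0, 0, 0]
  ],
  "turn": [0, 0]
}}

```text
clock: 25.05
position: [555.6, 85.8, 25.7]
ee_rot: [0.714, -0.696, 0.057, -0.042]
contact_force: [-0.9, -0.2, -0.9]
gripper_width: 59.6
```

```bash
python3 st.py; python3 - <<'E'
from h import *
s=arm.read_state();print(s["contact_force"],s["joint_vel"])
im,d,Q=cloud("scene"); save("s4.png",im[190:340,280:480],4)
m=(abs(Q[...,2]-54)<3)&(abs(Q[...,1]-85)<34)&(abs(Q[...,0]-553)<34); X=Q[m]
print(len(X), X.mean(0) if len(X) else 0, X.min(0), X.max(0))
E
```

```text
25.05 [555.6  85.8  25.7] jaw -1.546 tiltvec [ 0.141 -0.019] J [ 0.481  0.465 -0.563  0.195 -0.433  0.943] w 59.6
[-0.85888949 -0.21914912 -0.85275289] [-0.00299059  0.00576783  0.00973687  0.00313831  0.00418562 -0.00025932]
75 [555.40651094  91.94514822  53.96396778] [524.38221774  52.09855869  51.0552866 ] [579.28028506 117.54869745  56.59035575]
```

View pics/s4.png

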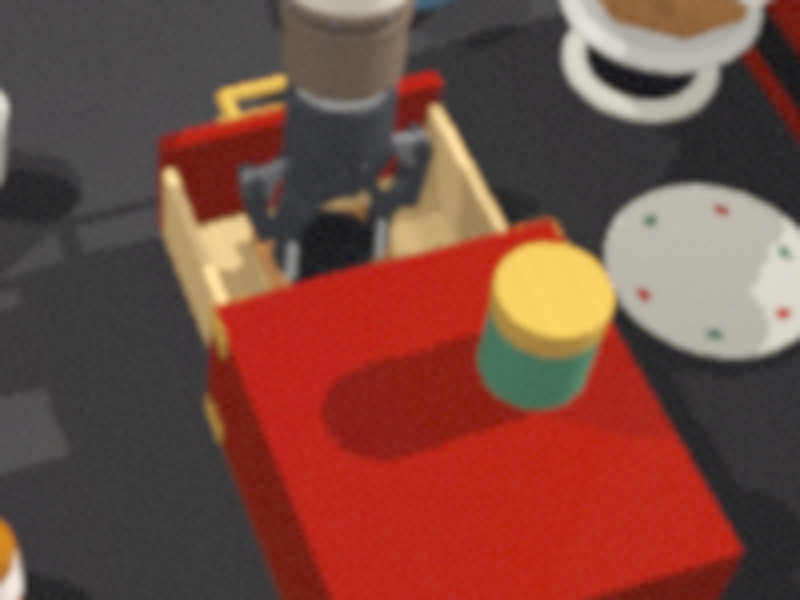

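The cup is between the fingers in the pocket, with its rim at z≈54 (18+36), so it is seated. Releasing and lifting.

>>> {"method": "play_rows", "body": {
  "offset": [
    [0, 0, 0],
    [0, 0, 0],
    [0, 0, 0],
    [0, 0, 0]
  ],
  "turn": [0, 0, 0, 0],
  "grip": 1
}}

```text
clock: 25.5
position: [557.0, 86.7, 25.8]
ee_rot: [0.715, -0.696, 0.057, -0.043]
contact_force: [0.0, -0.1, 0.3]
gripper_width: 85.3
```

>>> {"method": "play_rows", "body": {
  "offset": [
    [0, 0, 20],
    [0, 0, 40],
    [0, 0, 45],
    [0, 0, 45],
    [0, 0, 0]
  ],
  "turn": [0, 0, 0, 0, 0]
}}

```text
clock: 26.0
position: [555.7, 85.9, 180.2]
ee_rot: [0.715, -0.695, 0.057, -0.042]
contact_force: [0.3, 1.3, 0.5]
gripper_width: 85.4
```

```bash
python3 st.py; python3 ws.py w4.png 553 85 54 45
```

```text
26.0 [555.7  85.9 180.2] jaw -1.544 tiltvec [ 0.14 -0.02] J [ 0.486  0.259 -0.364  0.111 -0.836  1.043] w 85.4
1284 ((552.362548828125, 85.09024810791016), 30.793228149414062) [552.54126   84.08223   50.838043]
```

View pics/w4.png

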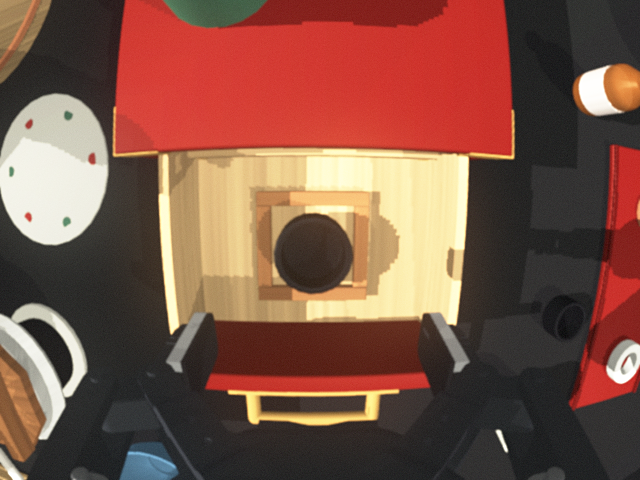

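The cup sits upright in the middle of the pocket: cup at (313,252), pocket spanning columns 271–357 and rows 206–288. Now the ring.

>>> {"method": "play_rows", "body": {
  "offset": [
    [-10, -30, 0],
    [-17, -46, 0],
    [-17, -46, 0],
    [-17, -46, 0],
    [-17, -46, 0],
    [-17, -46, 0],
    [-17, -46, 0],
    [-17, -46, 0],
    [-14, -40, 0],
    [-7, -20, 0],
    [0, 0, 0],
    [0, 0, 0]
  ],
  "turn": [0, 0, 0, 0, 0, 0, 0, 0, 0, 0, 0, 0]
}}

```text
clock: 27.25
position: [389.5, -334.1, 163.3]
ee_rot: [0.716, -0.696, 0.047, -0.035]
contact_force: [0.1, -0.1, 0.1]
gripper_width: 85.4
```

```bash
python3 st.py; python3 ws.py w5.png 404 -334 26 40 604 -332 32 25
```

```text
27.25 [ 389.5 -334.1  163.3] jaw -1.544 tiltvec [ 0.115 -0.015] J [-0.412  0.215 -0.414 -0.044 -0.831  2.039] w 85.4
2683 ((407.34710693359375, -333.8827209472656), 29.049654006958008) [ 408.00034  -333.64572    26.011076]
0 0 0
```

>>> {"method": "play_rows", "body": {
  "offset": [
    [6, 0, -45],
    [5, 0, -45],
    [3, 0, -25],
    [0, 0, 0]
  ],
  "turn": [0, 0, 0, 0]
}}

```text
clock: 27.7
position: [406.9, -329.9, 46.6]
ee_rot: [0.719, -0.693, 0.049, -0.036]
contact_force: [-0.4, -0.5, -0.6]
gripper_width: 85.3
```

>>> {"method": "play_rows", "body": {
  "offset": [
    [0, 0, -15],
    [0, 0, -8],
    [0, 0, 0]
  ],
  "turn": [0, 0, 0]
}}

```text
clock: 28.0
position: [409.4, -327.9, 25.1]
ee_rot: [0.721, -0.691, 0.05, -0.036]
contact_force: [0.0, 0.2, -0.6]
gripper_width: 85.5
```

>>> {"method": "play_rows", "body": {
  "offset": [
    [0, -4, -7],
    [-1, -3, -7],
    [0, -1, -4],
    [0, 0, 0]
  ],
  "turn": [-0.015, 0, 0, 0]
}}

```text
clock: 28.4
position: [410.6, -337.2, 9.3]
ee_rot: [0.715, -0.696, 0.054, -0.037]
contact_force: [-0.0, 0.6, 0.0]
gripper_width: 85.3
```

>>> {"method": "play_rows", "body": {
  "offset": [
    [-1.5, 3, -2],
    [0, 0, 0],
    [0, 0, 0]
  ],
  "turn": [0, 0, 0]
}}

```text
clock: 28.7
position: [408.9, -334.3, 7.4]
ee_rot: [0.715, -0.696, 0.054, -0.037]
contact_force: [-0.5, -0.1, -0.2]
gripper_width: 85.3
```

>>> {"method": "play_rows", "body": {
  "offset": [
    [0, 0, 0],
    [0, 0, 0],
    [0, 0, 0],
    [0, 0, 0],
    [0, 0, 0]
  ],
  "turn": [0, 0, 0, 0, 0],
  "grip": -1
}}

```text
clock: 29.2
position: [409.0, -334.1, 8.8]
ee_rot: [0.715, -0.696, 0.054, -0.037]
contact_force: [-0.8, -0.4, -1.2]
gripper_width: 56.2
```

>>> {"method": "play_rows", "body": {
  "offset": [
    [0, 0, 20],
    [0, 0, 45],
    [0, 0, 45],
    [0, 0, 45],
    [0, 0, 0]
  ],
  "turn": [0, 0, 0, 0, 0]
}}

```text
clock: 29.7
position: [406.1, -333.1, 166.4]
ee_rot: [0.715, -0.696, 0.051, -0.035]
contact_force: [0.8, -0.2, -1.2]
gripper_width: 56.0
```

```bash
python3 st.py
```

```text
29.7 [ 406.1 -333.1  166.4] jaw -1.545 tiltvec [ 0.121 -0.02 ] J [-0.394  0.227 -0.391 -0.038 -0.833  2.016] w 56.0
```

>>> {"method": "play_rows", "body": {
  "offset": [
    [10, 30, 0],
    [16, 46, 0],
    [16, 46, 0],
    [16, 46, 0],
    [16, 46, 0],
    [16, 46, 0],
    [16, 46, 0],
    [16, 46, 0],
    [14, 40, 0],
    [7, 20, 0],
    [0, 0, 0],
    [0, 0, 0]
  ],
  "turn": [0, 0, 0, 0, 0, 0, 0, 0, 0, 0, 0, 0]
}}

```text
clock: 30.9
position: [547.0, 94.8, 158.0]
ee_rot: [0.714, -0.698, 0.049, -0.032]
contact_force: [-0.6, 0.3, -0.4]
gripper_width: 56.4
```

```bash
python3 st.py
```

```text
30.9 [547.   94.8 158. ] jaw -1.55 tiltvec [ 0.114 -0.022] J [ 0.504  0.283 -0.388  0.103 -0.813  1.022] w 56.4
```

Target TCP is (554, 85, 55).

>>> {"method": "play_rows", "body": {
  "offset": [
    [1, -5, -30],
    [1, -4, -30],
    [0, -1, -8],
    [0, 0, 0]
  ],
  "turn": [0, 0, 0, 0]
}}

```text
clock: 31.3
position: [547.5, 80.8, 88.1]
ee_rot: [0.712, -0.699, 0.049, -0.032]
contact_force: [0.5, -0.7, -1.0]
gripper_width: 56.1
```

```bash
python3 st.py
```

```text
31.3 [547.5  80.8  88.1] jaw -1.554 tiltvec [ 0.114 -0.022] J [ 0.478  0.368 -0.482  0.122 -0.634  1.016] w 56.1
```

>>> {"method": "play_rows", "body": {
  "offset": [
    [2, 2, -14],
    [2, 1, -8],
    [0, 0, -3],
    [0, 0, 0]
  ],
  "turn": [0, 0, 0, 0]
}}

```text
clock: 31.7
position: [553.7, 83.0, 66.4]
ee_rot: [0.712, -0.7, 0.05, -0.035]
contact_force: [-0.0, -0.3, -1.0]
gripper_width: 56.4
```

>>> {"method": "play_rows", "body": {
  "offset": [
    [-0.5, 1, -4],
    [-0.5, 0.5, -3],
    [0, 0, 0]
  ],
  "turn": [0, 0, 0]
}}

```text
clock: 32.0
position: [553.6, 85.1, 60.8]
ee_rot: [0.712, -0.7, 0.051, -0.036]
contact_force: [-0.9, -0.1, -0.6]
gripper_width: 56.3
```

>>> {"method": "play_rows", "body": {
  "offset": [
    [0, 0, -3],
    [0, 0, -2],
    [0, 0, 0]
  ],
  "turn": [0, 0, 0]
}}

```text
clock: 32.3
position: [553.7, 85.4, 55.8]
ee_rot: [0.712, -0.7, 0.051, -0.037]
contact_force: [-0.5, -0.9, -0.9]
gripper_width: 56.1
```

>>> {"method": "play_rows", "body": {
  "offset": [
    [0, 0, -1.5],
    [0, 0, 0]
  ],
  "turn": [0, 0]
}}

```text
clock: 32.5
position: [554.1, 85.4, 54.7]
ee_rot: [0.712, -0.699, 0.051, -0.037]
contact_force: [-0.6, -0.8, -0.2]
gripper_width: 56.2
```

>>> {"method": "play_rows", "body": {
  "offset": [
    [0, 0, -1.5],
    [0, 0, 0]
  ],
  "turn": [0, 0]
}}

```text
clock: 32.7
position: [554.8, 85.6, 54.9]
ee_rot: [0.712, -0.699, 0.052, -0.037]
contact_force: [0.2, -0.1, -0.4]
gripper_width: 55.8
```

```bash
python3 - <<'E'
from h import *
im,d,Q=cloud("scene")
for z in (72,54):
    m=(abs(Q[...,2]-z)<3)&(abs(Q[...,1]-85)<26)&(abs(Q[...,0]-553)<32); X=Q[m]
    print(z,len(X),X.mean(0).round(1) if len(X) else 0)
m=(abs(Q[...,1]-85)<22)&(abs(Q[...,0]-556)<28); print(np.histogram(Q[m][:,2],np.arange(15,100,4)))
print(arm.read_state()["contact_force"])
E
```

```text
72 142 [552.8  86.5  72.1]
54 40 [566.5  83.   54.3]
(array([ 0,  1,  3,  5,  3,  6,  8,  7,  6, 14, 25, 22, 27, 39, 83,  8,  0,
        0,  0,  0,  0]), array([15, 19, 23, 27, 31, 35, 39, 43, 47, 51, 55, 59, 63, 67, 71, 75, 79,
       83, 87, 91, 95, 99]))
[-0.84897665  0.47912908 -0.97320029]
```

The ring top is at z=72.1 (54+18) and the descent has stalled, so it is seated. Releasing.

>>> {"method": "play_rows", "body": {
  "offset": [
    [0, 0, 0],
    [0, 0, 0],
    [0, 0, 0],
    [0, 0, 0]
  ],
  "turn": [0, 0, 0, 0],
  "grip": 1
}}

```text
clock: 33.15
position: [555.1, 85.8, 54.4]
ee_rot: [0.712, -0.699, 0.052, -0.038]
contact_force: [-0.3, -0.9, -0.3]
gripper_width: 85.5
```

>>> {"method": "play_rows", "body": {
  "offset": [
    [0, 0, 20],
    [0, 0, 40],
    [0, 0, 40],
    [0, 0, 20],
    [0, 0, 0]
  ],
  "turn": [0, 0, 0, 0, 0]
}}

```text
clock: 33.65
position: [553.4, 84.9, 176.9]
ee_rot: [0.712, -0.699, 0.051, -0.035]
contact_force: [0.9, -0.5, 0.8]
gripper_width: 85.5
```

```bash
python3 st.py; python3 ws.py w6.png 553 85 72 40 553 85 54 40
```

```text
33.65 [553.4  84.9 176.9] jaw -1.554 tiltvec [ 0.122 -0.021] J [ 0.482  0.266 -0.357  0.1   -0.851  1.045] w 85.5
3144 ((552.065673828125, 85.26820373535156), 29.100078582763672) [553.40076  85.15549  70.50137]
718 ((556.1168212890625, 86.18013763427734), 30.791027069091797) [576.13306   88.80568   52.514847]
```

View pics/w6.png

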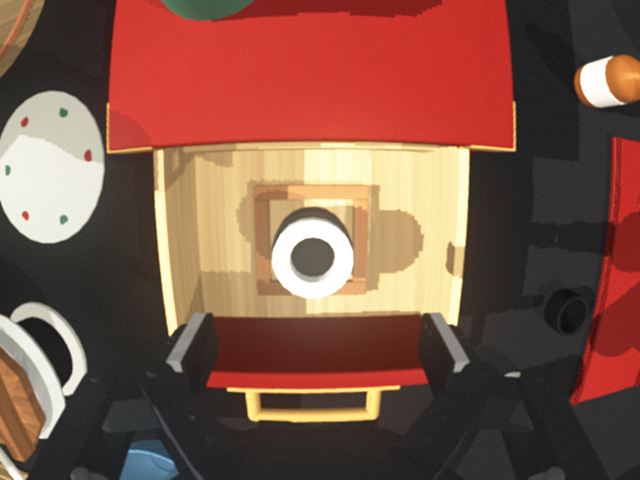

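The ring is centred on the cup, with its centre at (313,256) and measured at (552, 85). Now the lid.

>>> {"method": "play_rows", "body": {
  "offset": [
    [4, -30, 0],
    [6, -47, 0],
    [6, -47, 0],
    [6, -47, 0],
    [6, -47, 0],
    [6, -47, 0],
    [6, -47, 0],
    [6, -45, 0],
    [5, -40, 0],
    [2, -15, 0],
    [0, 0, 0]
  ],
  "turn": [0, 0, 0, 0, 0, 0, 0, 0, 0, 0, 0],
  "grip": 0.1
}}

```text
clock: 34.8
position: [595.6, -341.5, 151.2]
ee_rot: [0.714, -0.699, 0.036, -0.025]
contact_force: [0.0, 0.6, -0.0]
gripper_width: 47.0
```

```bash
python3 st.py; python3 ws.py w7.png 604 -332 32 20 604 -332 14 40
```

```text
34.8 [ 595.6 -341.5  151.2] jaw -1.551 tiltvec [ 0.087 -0.015] J [-2.900e-01  5.080e-01  1.000e-03 -1.200e-02 -9.760e-01  1.888e+00] w 47.0
539 ((607.0051879882812, -330.7603759765625), 10.286856651306152) [ 607.4441   -330.4804     31.666586]
3213 ((607.1793823242188, -325.3758544921875), 33.03400802612305) [ 609.5868   -331.15198    13.846852]
```

>>> {"method": "play_rows", "body": {
  "offset": [
    [3, 4, -40],
    [3, 4, -35],
    [1, 1, -20],
    [0, 0, 0]
  ],
  "turn": [0, 0, 0, 0]
}}

```text
clock: 35.25
position: [601.3, -324.8, 52.2]
ee_rot: [0.716, -0.697, 0.035, -0.025]
contact_force: [0.1, 0.7, -0.6]
gripper_width: 46.9
```

>>> {"method": "play_rows", "body": {
  "offset": [
    [3, -3, 0],
    [2, -2, 0],
    [0, 0, -8],
    [0, 0, 0]
  ],
  "turn": [0, 0, 0, 0]
}}

```text
clock: 35.65
position: [609.1, -328.0, 47.6]
ee_rot: [0.717, -0.696, 0.037, -0.026]
contact_force: [-0.4, -0.7, -0.3]
gripper_width: 46.8
```

>>> {"method": "play_rows", "body": {
  "offset": [
    [-1, -2, -12],
    [-1, -2, -10],
    [-1, -1, -6],
    [0, 0, 0]
  ],
  "turn": [-0.01, 0, 0, 0]
}}

```text
clock: 36.05
position: [605.9, -334.0, 18.4]
ee_rot: [0.713, -0.7, 0.038, -0.026]
contact_force: [-0.4, 1.1, -1.1]
gripper_width: 46.9
```

>>> {"method": "play_rows", "body": {
  "offset": [
    [2, 2, -1],
    [0, 0, 0]
  ],
  "turn": [0, 0]
}}

```text
clock: 36.25
position: [607.8, -332.2, 16.8]
ee_rot: [0.713, -0.7, 0.038, -0.026]
contact_force: [0.5, 0.2, 0.6]
gripper_width: 47.2
```

>>> {"method": "play_rows", "body": {
  "offset": [
    [0, 0, 0],
    [0, 0, 0],
    [0, 0, 0],
    [0, 0, 0],
    [0, 0, 0]
  ],
  "turn": [0, 0, 0, 0, 0],
  "grip": -1
}}

```text
clock: 36.75
position: [608.2, -332.0, 17.6]
ee_rot: [0.713, -0.7, 0.038, -0.026]
contact_force: [0.3, -0.4, -0.4]
gripper_width: 17.5
```

>>> {"method": "play_rows", "body": {
  "offset": [
    [0, 0, 20],
    [0, 0, 45],
    [0, 0, 45],
    [0, 0, 45],
    [0, 0, 0]
  ],
  "turn": [0, 0, 0, 0, 0]
}}

```text
clock: 37.25
position: [605.1, -331.1, 174.8]
ee_rot: [0.713, -0.7, 0.035, -0.024]
contact_force: [0.1, 0.6, -1.0]
gripper_width: 17.3
```

```bash
python3 st.py
```

```text
37.25 [ 605.1 -331.1  174.8] jaw -1.553 tiltvec [ 0.084 -0.014] J [-0.271  0.494  0.04  -0.01  -1.032  1.864] w 17.3
```

>>> {"method": "play_rows", "body": {
  "offset": [
    [-4, 30, 0],
    [-6, 46, 0],
    [-6, 46, 0],
    [-6, 46, 0],
    [-6, 46, 0],
    [-6, 46, 0],
    [-6, 46, 0],
    [-6, 45, 0],
    [-5, 40, 0],
    [-2, 15, 0],
    [0, 0, 0],
    [0, 0, 0]
  ],
  "turn": [0, 0, 0, 0, 0, 0, 0, 0, 0, 0, 0, 0]
}}

```text
clock: 38.45
position: [545.4, 88.4, 172.6]
ee_rot: [0.712, -0.701, 0.036, -0.026]
contact_force: [1.8, -0.2, -1.2]
gripper_width: 17.4
```

>>> {"method": "play_rows", "body": {
  "offset": [
    [2, -1, -30],
    [2, -1, -25],
    [1, 0, -12],
    [0, 0, 0]
  ],
  "turn": [0, 0, 0, 0]
}}

```text
clock: 38.85
position: [551.4, 82.3, 104.1]
ee_rot: [0.71, -0.703, 0.036, -0.027]
contact_force: [-0.7, -0.1, -0.6]
gripper_width: 17.2
```

>>> {"method": "play_rows", "body": {
  "offset": [
    [0, 2, -6],
    [0, 1, -5],
    [0, 0, -3],
    [0, 0, 0]
  ],
  "turn": [0, 0, 0, 0]
}}

```text
clock: 39.25
position: [552.7, 83.8, 90.8]
ee_rot: [0.708, -0.704, 0.037, -0.028]
contact_force: [0.3, -0.2, -0.3]
gripper_width: 17.3
```

>>> {"method": "play_rows", "body": {
  "offset": [
    [0, 1.5, -3],
    [0, 0, -3],
    [0, 0, 0]
  ],
  "turn": [0, 0, 0]
}}

```text
clock: 39.55
position: [553.3, 85.9, 85.3]
ee_rot: [0.709, -0.704, 0.038, -0.029]
contact_force: [0.0, 0.0, -0.7]
gripper_width: 17.1
```

```bash
python3 st.py; python3 ws.py w8.png 553 85 82 40
```

```text
39.55 [553.3  85.9  85.3] jaw -1.565 tiltvec [ 0.094 -0.012] J [ 0.472  0.388 -0.442  0.086 -0.664  1.039] w 17.1
5389 ((553.0018920898438, 85.7230453491211), 27.932716369628906) [566.0328   85.86538  82.23023]
```

View pics/w8.png

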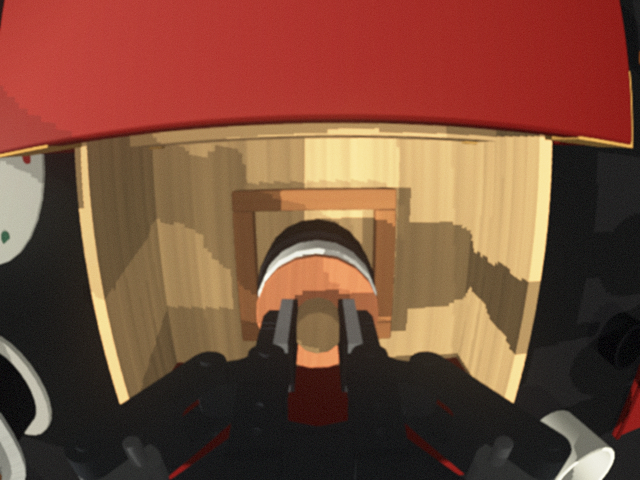

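The lid hangs over the ring, at (553.0, 85.7) against the ring's (552.1, 85.3). Lowering.

>>> {"method": "play_rows", "body": {
  "offset": [
    [-0.5, -0.3, -2],
    [0, 0, -1.5],
    [0, 0, 0]
  ],
  "turn": [0, 0, 0]
}}

```text
clock: 39.9
position: [553.0, 85.8, 82.0]
ee_rot: [0.709, -0.704, 0.038, -0.03]
contact_force: [-0.9, 0.3, 0.1]
gripper_width: 17.6
```

>>> {"method": "play_rows", "body": {
  "offset": [
    [0, 0, -1],
    [0, 0, -1],
    [0, 0, 0]
  ],
  "turn": [0, 0, 0]
}}

```text
clock: 40.2
position: [553.5, 86.0, 81.8]
ee_rot: [0.709, -0.704, 0.038, -0.03]
contact_force: [-0.2, -0.5, -0.8]
gripper_width: 17.5
```

Stalled at 81.8 (81.6 expected), so it is seated. Releasing.

>>> {"method": "play_rows", "body": {
  "offset": [
    [0, 0, 0],
    [0, 0, 0],
    [0, 0, 0],
    [0, 0, 0]
  ],
  "turn": [0, 0, 0, 0],
  "grip": 0.1
}}

```text
clock: 40.6
position: [554.1, 86.2, 82.0]
ee_rot: [0.709, -0.703, 0.039, -0.031]
contact_force: [0.1, -0.5, -0.1]
gripper_width: 46.7
```

>>> {"method": "play_rows", "body": {
  "offset": [
    [0, 0, 20],
    [0, 0, 40],
    [0, 0, 40],
    [0, 0, 20],
    [0, 0, 0]
  ],
  "turn": [0, 0, 0, 0, 0]
}}

```text
clock: 41.1
position: [552.5, 85.2, 204.5]
ee_rot: [0.709, -0.704, 0.038, -0.028]
contact_force: [0.4, 0.4, 0.3]
gripper_width: 47.0
```

```bash
python3 st.py; python3 ws.py w9.png 553 85 78 35 553 85 96 20
```

```text
41.1 [552.5  85.2 204.5] jaw -1.564 tiltvec [ 0.094 -0.013] J [ 0.473  0.25  -0.288  0.067 -0.956  1.07 ] w 47.0
3332 ((552.0018920898438, 85.5001220703125), 28.21778106689453) [554.83813   85.370895  76.63302 ]
554 ((552.10205078125, 85.17109680175781), 10.196359634399414) [552.2272   85.39937  94.52901]
```

View pics/w9.png

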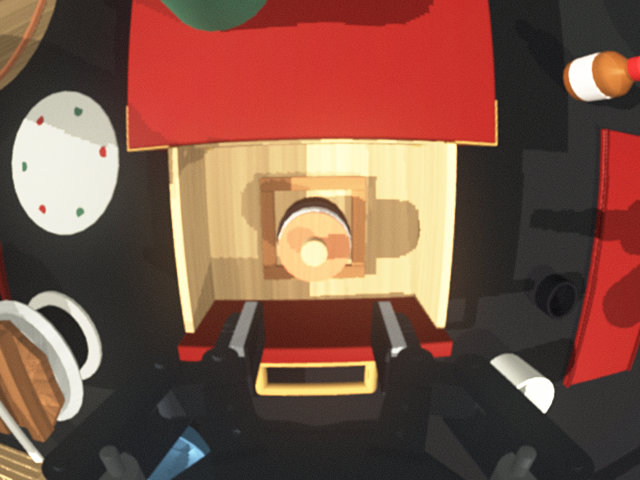

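The stack is standing: lid knob at (314,252), with ring and cup rims concentric beneath. I'll swing clear and check that the drawer is still at its stop and nothing else moved.

>>> {"method": "play_rows", "body": {
  "offset": [
    [0, -40, 20],
    [0, -48, 0],
    [0, -48, 0],
    [0, -48, 0],
    [0, -48, 0],
    [0, -48, 0],
    [0, -48, 0],
    [0, 0, 0]
  ],
  "turn": [0, 0, 0, 0, 0, 0, 0, 0]
}}

```text
clock: 41.95
position: [544.3, -252.8, 208.2]
ee_rot: [0.711, -0.702, 0.029, -0.02]
contact_force: [-0.5, 1.2, -0.4]
gripper_width: 46.8
```

```bash
python3 - <<'E'
from h import *
for n in ("top","scene"):
    im,d,N=cloud(n); save(n+"9.png",im)
    for lab,Q in (("old",np.load(n+"P3.npy")),("new",N)):
        z=Q[...,2];x=Q[...,0];y=abs(Q[...,1]-82)
        def rep(t,m):
            X=Q[m]
            if len(X)>5: print(n,lab,t,len(X),np.median(X,0).round(1),[np.round(a,2) for a in cv2.minAreaRect(X[:,:2].astype(np.float32))])
        rep("chest",(abs(z-130)<6)&(x>600)&(y<160))
        rep("bar",(abs(z-102)<4)&(y<35)&(x>410)&(x<450))
        rep("panel",(abs(z-115)<4)&(y<110)&(x>450)&(x<520))
    for q in ("teacup","soy_bottle","saucer","bowl","tea_caddy"):
        for r in silhouettes(n,q)[:1]: print(q,np.nanmedian(N[r["mask"]],0).round())
E
```

```text
top old chest 10307 [750.8  75.8 128.6] [array([759.19,  89.88]), array([261.56, 241.1 ]), np.float64(1.26)]
top old bar 139 [430.4  83.8 101.1] [array([430.72,  81.6 ]), array([ 9.29, 68.64]), np.float64(0.41)]
top old panel 697 [471.7  82.8 113.8] [array([471.27,  83.96]), array([ 17.17, 210.66]), np.float64(1.07)]
top new chest 9845 [758.3  80.6 128.6] [array([759.17,  89.94]), array([261.86, 240.45]), np.float64(1.03)]
top new bar 137 [434.5  81.6 101.5] [array([434.45,  82.05]), array([ 9.51, 69.14]), np.float64(0.32)]
top new panel 629 [475.5  89.1 113.7] [array([474.83,  90.65]), array([ 17.24, 197.68]), np.float64(1.07)]
teacup [560.  97.  22.]
saucer [626. 360.   9.]
bowl [271. 272.  23.]
tea_caddy [722. 140. 209.]
scene old chest 8103 [789.1  73.9 129.8] [array([760.07,  90.96]), array([263.07, 241.24]), np.float64(1.3)]
scene old bar 64 [433.7  82.9 101.7] [array([433.03,  81.37]), array([11.07, 67.3 ]), np.float64(0.76)]
scene old panel 329 [473.9  81.4 114.5] [array([472.38,  84.95]), array([ 22.29, 210.68]), np.float64(0.96)]
scene new chest 8101 [789.1  74.  129.7] [array([760.16,  91.12]), array([262.15, 241.46]), np.float64(1.26)]
scene new bar 64 [437.6  82.1 101.9] [array([435.81,  81.71]), array([11.2 , 67.96]), np.float64(0.7)]
scene new panel 326 [478.4  80.6 114.6] [array([476.29,  84.74]), array([ 20.98, 211.81]), np.float64(0.69)]
teacup [ 369. -146.   44.]
soy_bottle [ 742. -214.   71.]
saucer [628. 363.  11.]
bowl [254. 270.  33.]
tea_caddy [748. 138. 209.]
```

The drawer was nudged in about 4 mm while I was placing things (handle from 431 to 435, chest unmoved). I'll take the handle again and draw it gently back to the stop.

>>> {"method": "play_rows", "body": {
  "offset": [
    [-10, 30, 0],
    [-10, 30, 0],
    [-10, 30, 0],
    [-10, 30, 0],
    [-10, 30, 0],
    [-10, 30, 0],
    [-10, 30, 0],
    [-10, 30, 0],
    [-10, 30, 0],
    [-10, 30, 0],
    [0, 0, 0],
    [0, 0, 0]
  ],
  "turn": [-0.142, -0.142, -0.142, -0.142, -0.142, -0.142, -0.142, -0.142, -0.142, -0.142, -0.142, 0],
  "grip": -0.45
}}

```text
clock: 43.75
position: [443.6, 60.6, 213.8]
ee_rot: [0.004, 0.999, -0.038, -0.003]
contact_force: [0.1, -0.8, -0.1]
gripper_width: 23.6
```

```bash
python3 st.py; python3 - <<'E'
from h import *
im,d,P=cloud("wrist"); save("w10.png",im)
m=(abs(P[...,2]-102)<3)&(abs(P[...,1]-82)<33)&(abs(P[...,0]-436)<14)
X=P[m];print(len(X),np.median(X,0),np.percentile(X,[2,98],0))
E
```

```text
43.75 [443.6  60.6 213.8] jaw 3.134 tiltvec [-0.007 -0.076] J [ 0.543  0.106 -0.446  0.07  -1.065 -0.586] w 23.6
1044 [437.64126709  80.19239984 102.32977776] [[432.98118189  50.20190446  99.50020241]
 [442.65634371 113.01486583 104.03630303]]
```

>>> {"method": "play_rows", "body": {
  "offset": [
    [-2, 6, -30],
    [-2, 6, -30],
    [-2, 5, -25],
    [0, 0, 0]
  ],
  "turn": [0.01, 0.01, 0.01, 0]
}}

```text
clock: 44.2
position: [438.8, 76.5, 128.3]
ee_rot: [-0.018, 0.999, -0.036, 0.0]
contact_force: [0.8, -0.6, -0.7]
gripper_width: 23.2
```

>>> {"method": "play_rows", "body": {
  "offset": [
    [-2, 3, -6],
    [-1, 2, -15],
    [0, 0, -10],
    [0, 0, 0]
  ],
  "turn": [0, 0, 0, 0]
}}

```text
clock: 44.6
position: [438.6, 81.7, 99.5]
ee_rot: [-0.019, 0.999, -0.035, 0.003]
contact_force: [-0.9, -0.9, -0.8]
gripper_width: 23.3
```

>>> {"method": "play_rows", "body": {
  "offset": [
    [-3, 0, 0],
    [0, 0, -10],
    [-1, 0, -8],
    [0, 0, 0]
  ],
  "turn": [0, 0, 0, 0]
}}

```text
clock: 45.0
position: [435.8, 82.1, 82.3]
ee_rot: [-0.019, 0.999, -0.034, 0.006]
contact_force: [-0.5, 0.4, -0.8]
gripper_width: 23.4
```

>>> {"method": "play_rows", "body": {
  "offset": [
    [0, 0, -1],
    [0, 0, 0],
    [0, 0, 0],
    [0, 0, 0],
    [0, 0, 0]
  ],
  "turn": [0, 0, 0, 0, 0],
  "grip": -1
}}

```text
clock: 45.5
position: [436.6, 82.4, 81.6]
ee_rot: [-0.018, 0.999, -0.034, 0.006]
contact_force: [-0.2, -0.3, 0.2]
gripper_width: 8.0
```

>>> {"method": "play_rows", "body": {
  "offset": [
    [-1, 0, 0],
    [-1, 0, 0],
    [-1, 0, 0]
  ],
  "turn": [0, 0, 0]
}}

```text
clock: 45.8
position: [435.1, 82.5, 81.7]
ee_rot: [-0.018, 0.999, -0.033, 0.008]
contact_force: [4.0, -3.0, -2.3]
gripper_width: 8.3
```

>>> {"method": "play_rows", "body": {
  "offset": [
    [-1.5, 0, 0],
    [-1.5, 0, 0],
    [-1.5, 0, 0]
  ],
  "turn": [0, 0, 0]
}}

```text
clock: 46.1
position: [433.8, 83.0, 81.7]
ee_rot: [-0.019, 0.999, -0.032, 0.011]
contact_force: [10.9, -5.4, -9.1]
gripper_width: 7.9
```

>>> {"method": "play_rows", "body": {
  "offset": [
    [-1.5, 0, 0],
    [-1.5, 0, 0]
  ],
  "turn": [0, 0]
}}

```text
clock: 46.3
position: [433.8, 83.2, 81.7]
ee_rot: [-0.019, 0.999, -0.032, 0.014]
contact_force: [10.4, -6.7, -7.6]
gripper_width: 7.9
```

>>> {"method": "play_rows", "body": {
  "offset": [
    [0, 0, 0],
    [0, 0, 0],
    [0, 0, 0],
    [0, 0, 0]
  ],
  "turn": [0, 0, 0, 0],
  "grip": -0.4
}}

```text
clock: 46.7
position: [432.3, 82.9, 81.5]
ee_rot: [-0.02, 0.999, -0.032, 0.013]
contact_force: [-0.8, 1.3, -0.2]
gripper_width: 25.2
```

>>> {"method": "play_rows", "body": {
  "offset": [
    [0, 0, 10],
    [0, 0, 25],
    [0, 0, 40],
    [0, 0, 40],
    [0, -40, 20],
    [0, -45, 0],
    [0, -45, 0],
    [0, -45, 0],
    [0, -45, 0],
    [0, -45, 0],
    [0, -45, 0],
    [0, 0, 0]
  ],
  "turn": [0, 0, 0, 0, 0, 0, 0, 0, 0, 0, 0, 0]
}}

```text
clock: 47.9
position: [427.9, -236.3, 224.6]
ee_rot: [-0.026, 0.999, -0.033, 0.015]
contact_force: [-0.5, -0.1, 0.0]
gripper_width: 25.9
```

```bash
python3 - <<'E'
from h import *
for n in ("top","scene"):
    im,d,Q=cloud(n); save(n+"10.png",im)
    if n=="top": save("fin.png",im[90:340,150:500],2.2)
    z=Q[...,2];x=Q[...,0];y=abs(Q[...,1]-82)
    def rep(t,m):
        X=Q[m]
        if len(X)>5: print(n,t,len(X),np.median(X,0).round(1),[np.round(a,2) for a in cv2.minAreaRect(X[:,:2].astype(np.float32))])
    rep("chest",(abs(z-130)<6)&(x>600)&(y<160))
    rep("bar",(abs(z-102)<4)&(y<35)&(x>410)&(x<450))
    rep("panel",(abs(z-115)<4)&(y<110)&(x>450)&(x<520))
    rep("knob",(abs(z-96)<3)&(y<30)&(abs(x-550)<30))
E
```

```text
top chest 10317 [750.6  75.7 128.6] [array([759.47,  89.86]), array([262.43, 240.86]), np.float64(1.15)]
top bar 137 [430.4  81.5 101.4] [array([430.59,  81.42]), array([ 9.16, 68.66]), np.float64(0.26)]
top panel 467 [470.8 116.7 113.6] [array([470.47, 118.99]), array([ 17.41, 140.91]), np.float64(1.09)]
top knob 50 [545.3  85.   95. ] [array([544.44,  84.63]), array([17.59, 15.49]), np.float64(6.57)]
scene chest 8087 [789.1  74.3 129.7] [array([759.8 ,  91.35]), array([263.36, 242.08]), np.float64(1.06)]
scene bar 64 [433.   82.8 101.3] [array([432.84,  81.96]), array([11.82, 69.22]), np.float64(0.45)]
scene panel 324 [474.   82.8 114.6] [array([472.59,  85.12]), array([ 21.91, 210.01]), np.float64(1.59)]
scene knob 26 [545.9  84.8  95.7] [array([546.45,  86.74]), array([14.26, 18.83]), np.float64(33.64)]
```

View pics/fin.png

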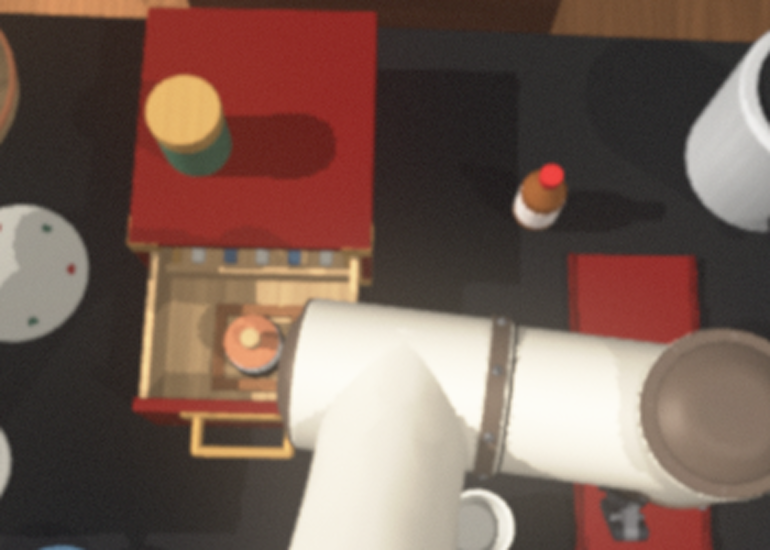

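The drawer is back at its stop (handle bar at 430.6 and 432.8, as first opened) and the chest has not moved. I'll check the stack's centring against the rails in the same view.

```bash
python3 - <<'E'
from h import *
for n in ("top","scene"):
    im,d,Q=cloud(n); x,y,z=Q[...,0],Q[...,1],Q[...,2]
    for lo,hi in ((121,127),(127,131)):
        m=(y>lo)&(y<hi)&(z>24.5)&(z<31)&(x>485)&(x<615); X=Q[m]
        print(n,"rail",len(X),np.sort(X[:,0]).round(0)[[0,1,2,-3,-2,-1]] if len(X)>5 else X)
    m=(abs(z-78)<2.5)&(np.hypot(x-548,y-85)<40);c=np.ascontiguousarray(Q[m][:,:2].astype(np.float32))
    print("lid",len(c),cv2.minEnclosingCircle(c) if len(c)>5 else 0)
    m=(z>24)&(z<88)&(np.hypot(x-548,y-85)<40)
    for a,b in ((20,50),(56,70)):
        mm=(z>a)&(z<b)&m; print(a,b,mm.sum(), Q[mm].min(0).round(1) if mm.any() else 0,Q[mm].max(0).round(1) if mm.any() else 0)
    p=eyes.camera_params(n);K=np.array(p["camera_matrix"]);T=np.linalg.inv(np.array(p["camera_from_world"]))
    if n=="top": save("fin2.png",im[200:285,205:290],7)
    for u,v in (((258,234.5),(258,262.0)) if n=="top" else ()):
        r=T[:3,:3]@np.array([(u-K[0,2])/K[0,0],(v-K[1,2])/K[1,1],1]);c=T[:3,3];print(u,v,(c+r*(28-c[2])/r[2]).round(1))
E
```

```text
top rail 87 [503. 503. 505. 595. 596. 597.]
top rail 55 [505. 507. 510. 589. 591. 591.]
lid 296 ((545.1849365234375, 85.25154113769531), 27.942157745361328)
20 50 94 [508.7  60.7  24. ] [586.7 124.1  49.7]
56 70 32 [516.8  58.1  56.7] [567.  106.3  69.6]
258 234.5 [581.  108.8  28. ]
258 262.0 [515. 104.  28.]
scene rail 8 [542. 544. 546. 555. 558. 558.]
scene rail 13 [530. 535. 537. 554. 555. 560.]
lid 158 ((546.3251342773438, 85.95561218261719), 28.757144927978516)
20 50 60 [515.8  46.5  24.6] [576.2 124.5  49.5]
56 70 66 [537.1  57.3  56.1] [578.  112.   69.7]
```

View pics/fin2.png

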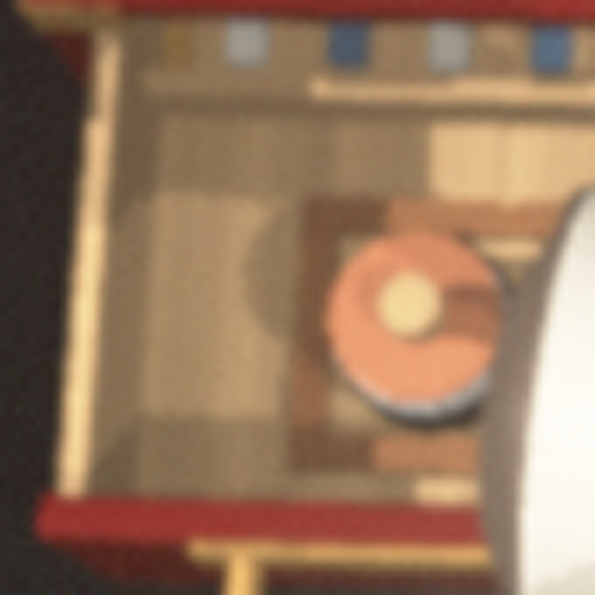

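```bash
python3 - <<'E'
from bench import arm
print(arm.job_done(), arm.read_state()["clock"])
E
```

```text
the job is handed in; nothing more can be done
the job is handed in; nothing more can be done
```

I handed the job in at about 48 s. The drawer is fully open and the burner is stacked in the pocket in the order asked: cup, then ring, then lid.

**Stack:** I let go of each piece only once it was resting on its place. The measured heights fit an upright stack: cup rim at about 54 mm, ring top at 72 mm and knob top at 95–96 mm. The three pieces line up with each other to about 1 mm.

**Drawer:** I pulled it by the handle until it stopped, about 155 mm out at roughly 12 N. Placing the cup pushed it back in by about 4 mm. I gripped the handle again and drew it back to the stop at about 11 N; the last pictures show it where it first opened.

**Chest:** One camera read it about 1 mm nearer the robot than at the start, which is within measuring noise. It did not move after that.

**Checks that were less than perfect:**
- **Centring:** the stack is upright and inside the rails, but 3–5 mm off the pocket's centre towards the drawer front. The cup has only 4 mm of play there, so it probably touches the front rail. I left it there because regripping the full stack was risky.
- **Gripper tilt:** the gripper drifted to as much as 0.15 rad off vertical during the job. I partly worked it off and kept what remained in the direction that does not tip the pieces.
- **Cup contact:** while lowering the cup, the fingertips probably touched the pocket rails, which likely pushed the drawer in.
- **Other tableware:** I did not measure every piece against its starting place. I planned the arm's path clear of it, and the last pictures and readings gave no sign that anything had moved.

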